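# Set the drop of a tapped-density tester and load its cylinders

### The arm

A 6-joint arm with a two-finger parallel gripper is mounted at the origin on the work surface. World frame = base frame: x ahead of the robot, y to its left, z up, the work surface at z = 0. Lengths are in m, angles in degrees, forces in N, time in s.
With the tool pointing down it reaches from about 0.25 to 0.725 m from the base axis. Payload 9.7 kg.
Tool frame: the origin (TCP) lies midway between the tips of the shut fingers; the grasp point (between the pads) lies 19 mm behind it (grip_point_offset is the distance from the TCP to the grasp point, in m); y points along the fingers, z is the direction in which the jaws open and shut, and the axes are right-handed (so a half turn about y gives the same grasp; the last joint's range is limited). The gripper opens to 85 mm and grips with 20 to 120 N. Pads are 22 mm wide; open, the fingers measure 114 mm over their backs; the gripper's body (76 mm by 85 mm) begins 54 mm behind the grasp point. The pads swing forward as they close: fully open they stand 13 mm farther back than shut.
Start: joints at [66.692, 4.979, 10.078, 95.1, 0, 90], TCP at [0.218, 0.505, 0.231] pointing down, gripper open.
Joint ranges: [-179.16, 179.16], [-48.56, 103.87], [-65.8, 70.77], [-126.05, 130.52], [-82.76, 87.17], [-180, 180]. Speed limits (degrees/s): [127.2, 127.2, 147.25, 180, 180, 180].

### API

Orientations are given as [roll, pitch, yaw] about the fixed x, y, z axes, in that order (R = Rz(yaw) Ry(pitch) Rx(roll)).
In Python, from workcell import get_obs, camera, job_done, grip_point_offset gives the robot as it stands.
- The arm moves only by the tool move_arm, never from a script. Its argument "deltas" is a list that holds one entry, the list of rows, each a list of 4 numbers: the shift along the tool's x, y, z in m, then the turn about the tool's y in degrees. A call has 1 to 5 rows; each row is the pose to reach, as a shift and turn from the pose commanded when the call began, along the tool's axes at that moment; what a row does not reach only later rows make up. A row lasts 1/10 s, in which the tool goes at most 50 mm and 8.59 degrees, less where a joint would pass 70% of its speed; a pose out of reach is approached as far as the arm can. A call with a gripper value outside its range is refused whole. "claw" is the finger opening in m, from 0 to 0.0854, set as the call begins (left out, the last holds). The fingers move at their own pace and stop on an object; "newtons" is the grip in N (left out, the last holds). Time passes only in rows, so rows that repeat a pose let the fingers close. It gives the time, the measured TCP pose, the force and the opening at its end, in the units of the state.
- get_obs(): the state, without advancing time (a new reading comes with each control period).
- camera(name): name is "side" or "top"; returns a dict with "color" (420x560x3 uint8, blue, green, red), "range_z" (420x560 float32, m along the optical axis (not along the pixel's ray), 0 where there is no reading), "fx", "fy", "cx", "cy" (pixels), "T" (4x4, takes a point from camera to world coordinates). Camera axes: x right, y down, z forward; pixel columns grow to the right and rows downward; lengths in m; the calibration is good to about 2 mm. A picture is of the moment at which its call begins.
- job_done(): hands the job in, once; it reports no verdict.
The state is a dict: "time": time; "q": joint angles; "qd": joint speeds; "joint_efforts": joint torques, N m; "ee_pos": TCP position; "tcp_rot": TCP orientation; "wrist_force": force on the tool from outside, world axes, zero at the start; "torque": the same for the moment, N m; "opening": finger opening in m.
Only numpy, scipy, OpenCV 4.12 (cv2) and the standard library are available. Lean on these libraries where they do the work, as an engineer would, in place of code of your own. Each camera call takes 0.05 s, during which the arm holds its last target. There are 200 camera calls.

### The job

Set the drop of the tapped-density tester to its gauge: lay the gauge blade flat on the anvil so that it reaches under the adjusting screw, turn the screw down until the blade just drags (touched, but not clamped), then draw the blade out and lay it back along its two-post rest, leaving the screw as set. Slide the foot of every measuring cylinder that is on the bench fully home under the tester's slotted plate, one upright cylinder to a slot, so that it is ready to run. Leave the other things on the bench alone.

Things in the scene. Friction and masses are not known exactly. Their poses are not given: they have to be found in the camera images.
- tester: Tapped-density tester: cream box 210 (x) x 380 (y) mm, fixed; origin on the bench under its centre, x from its front to its back, z up. On top: a slotted aluminium plate, 110 mm above the bench, x -35 to 60 mm, y -182 to 87 mm; before it an open steel table (90 mm high) out to x -100 mm; at the +y end anvil, stop arm (top 132 mm high) and adjusting screw, whose knob reaches up to 185 mm.
- station1 (a point): Home of a cylinder in the slot nearest the screw: point on the steel table where its axis should stand; axes as the tester. Slot 40 mm wide, open to the tester's front (-x): mouth 55 mm before this point, end 18 mm behind. Plate underside 14 mm, top 20 mm above the table; a wall under it stops things 32 mm behind this point. Walls between the slots leave the foot 10 mm or more of side play.
- station2 (a point): The same for the middle slot, 90 mm to the tester's -y side of station1.
- station3 (a point): The same for the last slot, 180 mm to the tester's -y side of station1.
- seat (a point): Point on the anvil's flat top (94 mm above the bench) straight below the screw; axes as the tester. Anvil: dark steel bar 46 mm wide (y), flat from 120 mm before this point (-x) to 30 mm behind, so that the whole gauge can lie on it. The stop arm overhangs the point from behind: 42 mm wide, underside 24 mm and top 38 mm above the anvil, front end 25 mm before the screw's axis.
- screw: Adjusting screw, upright in the stop arm; origin at the centre of the underside of its round foot (16 mm across), which sits on a stiff rubber buffer (25 N per mm). Its height above seat is the gap (the drop): 7 to 9.6 mm at the start. Self-locking: it stays where it is left and moves only by turning its knob, which rises and sinks with it.
- knob_grip (a point): Grip point of the screw's round knurled knob, on its vertical axis, 17 mm above the knob's underside and 13 mm below its top. Knob 34 mm across, 30 mm high; its underside is 15 mm or more above the stop arm while the gap is 3 mm or more.
- knob (a joint): Knob angle in rad, growing counter-clockwise seen from above. Clockwise lowers the screw: 0.6 mm per rad, gap = 0.0006 m x angle while the foot presses on nothing. Turning takes about 0.05 N m.
- gauge_center (a point): The gauge: loose steel blade with an upright light grey handle; this point is the handle's centre, 19 mm above the flat underside. Handle 36 (x) x 14 (y) x 38 mm high, standing on the blade. Blade 3 mm thick, 22 mm wide, running along the gauge's +x from 20 mm behind this point to 109 mm before it (round end); z up. 90 g.
- gauge_mid (a point): Point on the underside of the blade below its centre of mass, 32.5 mm from the handle's centre along the gauge's +x. It should come over rest_top when the gauge is laid on the rest.
- gauge: The gauge as a whole; origin on its underside under the handle's centre. Its handle stays clear of the knob when the screw stands over the blade's centre line about 85 mm from here along +x.
- rest_top (a point): Gauge rest, fixed: two aluminium posts 8 mm thick (x) and 44 mm wide (y), 65 mm apart along x, on a dark foot plate 85 x 50 mm. This point is midway between the posts at the height of their flat tops (35 mm above the bench), x from post to post, z up. 3 mm high lips at the posts' ends leave 38 mm for the blade. Either way round will do for the gauge.
- cyl1_center (a point): Empty glass measuring cylinder with a white plastic foot, 160 mm tall, upright; this point is on its axis half-way up (80 mm above the bottom). Tube 30 mm across, foot 56 mm across and 8 mm thick. 130 g. May be absent (then None). It can be gripped round the tube from above, about 35 mm below the top.
- cyl2_center (a point): Another cylinder like that of cyl1_center; may be absent.
- cyl3_center (a point): Another cylinder like that of cyl1_center; may be absent.
- beaker: Glass beaker 66 mm across, 85 mm high; a bystander, leave alone. Origin at its underside.
- reagent: Brown glass jar 60 mm across, 125 mm high; a bystander, leave alone. Origin at its underside.
- washbottle: White wash bottle 64 mm across, 170 mm high; a bystander, leave alone. Origin at its underside.
- mortar: White mortar 90 mm across, 50 mm high; a bystander, leave alone. Origin at its underside.
- pestle: White pestle lying on its side, 120 mm long; a bystander, leave alone. Origin at its underside.
- spatula: Thin steel laboratory spatula lying on the bench, 150 mm long; a bystander, leave alone. Origin at its underside.
- weigh_jar: Small clear weighing jar, 38 mm across, 50 mm high; a bystander, leave alone. Origin at its underside.
Things that resemble listed ones, but are neither listed nor needed, are in the scene too. What is shaped like the part that bears cyl2_center but green or pink is not meant.

How it is judged:
By the outcome, as a careful person would: the job done as asked, in the order asked, and still so for the second after the job is handed in, with the robot touching nothing.
Of cyl1, cyl2, cyl3 only 1 to 3 are there at a start; the rules pass over those that are not, and their reading is None.
At some moment in a run one of gauge, cyl1, cyl2, cyl3 may be knocked a few centimetres aside while the robot is not near it.
It also fails if it takes over 210 s, if anything falls off the work surface, if the arm or the gripper's body presses on something with over 40 N, if the wrist force passes 120 N, or if a joint passes its speed limit or range.

## Working session

There is one attempt and no reset: what is moved stays moved. The work goes in short steps, Python scripts to look and compute and a tool call to move; the robot and the scene stay as the last step left them, time stands still between calls to the robot, and variables do not carry over. Pictures are saved under pics/ and viewed, about 12 in all and at most 16, crops included, and the job is handed in when it is done.

Besides the shell and the picture viewer there is one more tool, called after ">>>" as name([rows], argument=value, ...), one row to a line, values as JSON. move_arm: Moves the arm, as the interface text tells. Its arguments: {"type":"object","properties":{"deltas":{"type":"array"},"claw":{"type":"number"},"newtons":{"type":"number"}},"required":["deltas"]}

```bash
ls; mkdir -p pics; cat > h.py <<'E'
import numpy as np, cv2
from workcell import get_obs, camera, job_done, grip_point_offset
def pts(c):
    z=c["range_z"]; v,u=np.indices(z.shape)
    P=np.stack([(u-c["cx"])/c["fx"]*z,(v-c["cy"])/c["fy"]*z,z],-1)
    return P@c["T"][:3,:3].T+c["T"][:3,3]
def save(c,n):
    cv2.imwrite(f"pics/{n}.png",c["color"])
    np.savez(f"pics/{n}.npz",**c)
E
python3 - <<'E'
from h import *
print(get_obs(), grip_point_offset)
for n in("top","side"):
    c=camera(n); save(c,n+"0"); print(n,c["fx"],c["cx"],c["cy"],c["T"].round(3).tolist())
E
```

```text
pics
{'time': 0.0, 'q': array([6.66928357e+01, 5.01041529e+00, 1.00338841e+01, 9.50992595e+01,
       4.61350368e-05, 9.00011923e+01]), 'qd': array([-0.05174036, -0.07195833,  0.0630332 ,  0.0298227 , -0.00150548,
       -0.05020478]), 'joint_efforts': array([-2.44154013e-03, -5.20398724e+01,  4.64800286e+01,  1.64280779e-02,
       -1.34488441e-04, -1.10992593e-05]), 'ee_pos': array([0.21752139, 0.5049058 , 0.23058453]), 'tcp_rot': array([-9.00757906e+01,  4.45578574e-05, -2.33083567e+01]), 'wrist_force': array([ 0.27874387,  0.42341469, -0.60846489]), 'torque': array([ 0.02379756, -0.02228636,  0.01408155]), 'opening': 0.08531335543117483} 0.0187
top 449.2796470230675 279.43262089093645 216.92847362410865 [[-0.002, -0.996, 0.088, 0.412], [-1.0, 0.004, 0.012, 0.012], [-0.012, -0.087, -0.996, 1.296], [0.0, 0.0, 0.0, 1.0]]
side 448.6395732606745 271.50977997136596 214.2685266152165 [[0.924, -0.223, 0.312, 0.122], [-0.383, -0.566, 0.73, -0.957], [0.013, -0.794, -0.608, 0.929], [0.0, 0.0, 0.0, 1.0]]
```

View pics/top0.png

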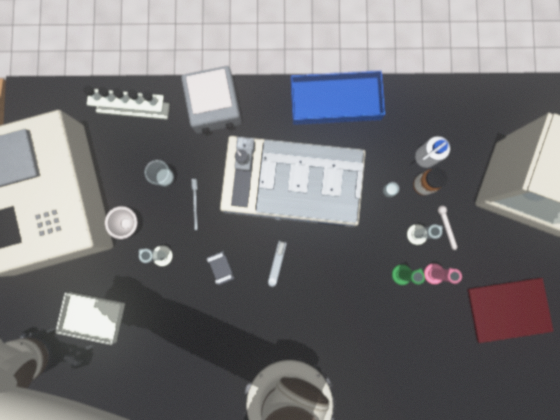

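View pics/side0.png

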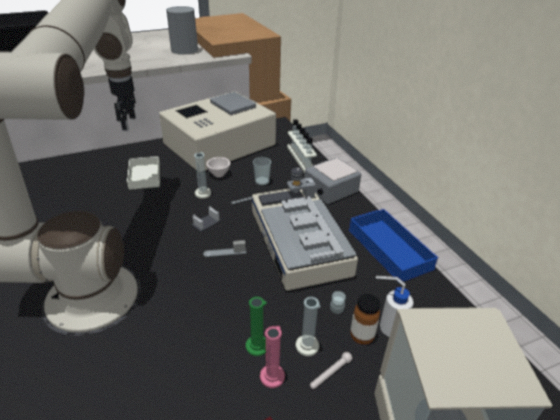

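```bash
python3 - <<'E'
from h import *
c=dict(np.load("pics/top0.npz")); P=pts(c)
im=c["color"][125:290,195:380]
cv2.imwrite("pics/crop0.png",cv2.resize(im,None,fx=3.6,fy=3.6,interpolation=cv2.INTER_CUBIC))
def blob(u0,u1,v0,v1,z0,z1,name):
    m=np.zeros(P.shape[:2],bool); m[v0:v1,u0:u1]=1
    m&=(P[...,2]>z0)&(P[...,2]<z1)
    q=P[m]
    if len(q)<5: print(name,len(q)); return
    r=cv2.minAreaRect(q[:,:2].astype(np.float32)*1000)
    print(name,len(q),"med",np.median(q,0).round(4),"rect",np.round(r[0],1),np.round(r[1],1),round(r[2],2))
blob(215,370,130,230,0.104,0.118,"plate")
blob(215,370,130,230,0.084,0.097,"table/anvil")
blob(215,258,130,230,0.060,0.2,"anvil area")
blob(215,375,130,230,0.03,0.2,"all tester")
blob(230,256,130,175,0.165,0.2,"knob")
blob(230,256,130,175,0.122,0.14,"arm")
blob(260,295,235,295,0.025,0.05,"handle")
blob(260,295,235,295,0.001,0.05,"gauge")
blob(200,240,245,290,0.025,0.05,"rest")
blob(200,240,245,290,0.002,0.05,"restall")
blob(130,180,240,275,0.003,0.02,"cylA foot")
blob(130,180,240,275,0.03,0.2,"cylA tube")
blob(400,450,220,250,0.003,0.02,"cylB foot")
blob(400,450,220,250,0.03,0.2,"cylB tube")
for n,u,v in(("A",163,256),("Atop",147,256),("B",417,235),("Btop",435,232)): print(n,P[v,u].round(3))
for v in range(135,225,6): print(v,[tuple((P[v,u]*1000).round(0).astype(int)) for u in (226,236,243,250,258)])
E
```

```text
plate 2319 med [ 0.6395 -0.0433  0.1097] rect [632.9 -43.8] [304.7 117.5] 78.39
table/anvil 5622 med [ 0.5906 -0.0444  0.0898] rect [622.2 -13.3] [368.7 201.4] 83.61
anvil area 2545 med [0.6272 0.1273 0.0838] rect [637.8 127.4] [103.8 211.5] 83.91
all tester 10583 med [ 0.6155 -0.011   0.0903] rect [620.7 -10.1] [381.  215.7] 83.78
knob 155 med [0.6655 0.1215 0.1808] rect [667.2 122.3] [32.8 34. ] 73.66
arm 370 med [0.6985 0.1158 0.1315] rect [684.7 120. ] [45.7 84.7] 84.66
handle 62 med [0.4354 0.025  0.0371] rect [436.2  24.1] [13.6 34.6] 75.66
gauge 652 med [0.3959 0.0314 0.0025] rect [389.2  34.3] [ 98.  168.3] 89.79
rest 99 med [0.4024 0.1959 0.0343] rect [381.7 196. ] [72.7 44.2] 21.74
restall 646 med [0.3821 0.1945 0.0052] rect [382.3 199.1] [125.9 112.8] 0.17
cylA foot 229 med [0.4139 0.3556 0.0063] rect [412.1 384.2] [ 96.5 138.2] 1.59
cylA tube 284 med [0.4165 0.3565 0.1554] rect [416.4 364.7] [30.4 33.3] 0.4
cylB foot 325 med [ 0.4747 -0.3735  0.0074] rect [ 473.1 -389.2] [ 83.6 137.7] 0.78
cylB tube 297 med [ 0.4748 -0.3577  0.1532] rect [ 474.9 -366.5] [33.8 30.9] 87.78

[... 2914 characters left out ...]
]
207 [(np.int64(547), np.int64(172), np.int64(77)), (np.int64(546), np.int64(144), np.int64(81)), (np.int64(547), np.int64(125), np.int64(78)), (np.int64(546), np.int64(106), np.int64(80)), (np.int64(545), np.int64(84), np.int64(89))]
213 [(np.int64(538), np.int64(182), np.int64(0)), (np.int64(536), np.int64(151), np.int64(21)), (np.int64(532), np.int64(127), np.int64(62)), (np.int64(530), np.int64(106), np.int64(73)), (np.int64(530), np.int64(84), np.int64(80))]
219 [(np.int64(521), np.int64(182), np.int64(-4)), (np.int64(520), np.int64(153), np.int64(0)), (np.int64(520), np.int64(132), np.int64(0)), (np.int64(520), np.int64(112), np.int64(-4)), (np.int64(520), np.int64(89), np.int64(-2))]
```

View pics/crop0.png

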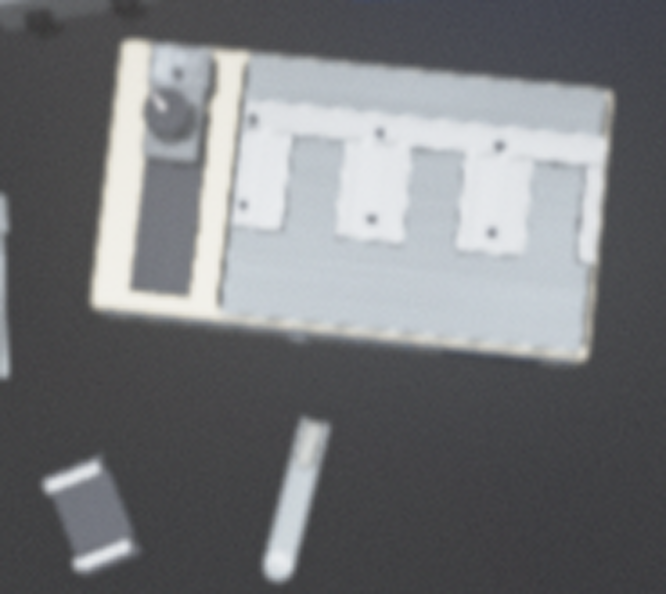

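```bash
cat >> h.py <<'E'
GO=0.0187
def pose():
    o=get_obs(); return o["ee_pos"],o["tcp_rot"][2],o
def plan(xyz,dpsi=0,n=1,start=None):
    """n calls from the present pose to TCP xyz, yaw change dpsi; prints the shift+turn of each call"""
    p,psi,o=pose() if start is None else start
    p=np.array(p); d=(np.array(xyz)-p)/n
    for i in range(n):
        a=np.radians(psi+i*dpsi/n); c,s=np.cos(a),np.sin(a)
        print(np.round([c*d[0]+s*d[1],-d[2],-s*d[0]+c*d[1],-dpsi/n],4).tolist())
def st():
    o=get_obs(); print("t",round(o["time"],2),"p",o["ee_pos"].round(4),"psi",o["tcp_rot"].round(2),"q",o["q"].round(1),"F",o["wrist_force"].round(2),"T",o["torque"].round(3),"open",round(o["opening"],4))
# tester frame
TC=np.array([.6207,-.0101]); TY=-6.2
def tw(x,y):
    a=np.radians(TY); return TC+[np.cos(a)*x-np.sin(a)*y,np.sin(a)*x+np.cos(a)*y]
def wt(X,Y):
    a=np.radians(TY); d=np.array([X,Y])-TC; return np.array([np.cos(a)*d[0]+np.sin(a)*d[1],-np.sin(a)*d[0]+np.cos(a)*d[1]])
E
python3 - <<'E'
from h import *
plan([.4362,.0241,.16],189,5)
c=dict(np.load("pics/top0.npz")); P=pts(c)
print("knob in tester",wt(.6672,.1223))
m=np.zeros(P.shape[:2],bool); m[130:230,215:372]=1
Q=P[m]; L=np.array([wt(*q[:2]) for q in Q]); z=Q[:,2]
for y0 in range(-190,110,6):   # plate height profile along y across the fingers (x -25..15)
    s=(L[:,1]*1e3>y0)&(L[:,1]*1e3<=y0+6)&(L[:,0]>-.028)&(L[:,0]<.012)
    print(y0+3,(np.median(z[s])*1e3).round(0),end="; ")
print()
for x0 in range(-110,112,8):
    s=(L[:,0]*1e3>x0)&(L[:,0]*1e3<=x0+8)&(L[:,1]>-.02)&(L[:,1]<0.0)
    print(x0+4,(np.median(z[s])*1e3).round(0),end="; ")
E
```

```text
[0.0782, 0.0141, -0.071, -37.8]
[0.0183, 0.0141, -0.104, -37.8]
[-0.0493, 0.0141, -0.0934, -37.8]
[-0.0962, 0.0141, -0.0436, -37.8]
[-0.1027, 0.0141, 0.0245, -37.8]
knob in tester [0.03192891 0.13664756]
-187 77.0; -181 109.0; -175 108.0; -169 91.0; -163 89.0; -157 89.0; -151 90.0; -145 89.0; -139 90.0; -133 90.0; -127 109.0; -121 110.0; -115 110.0; -109 110.0; -103 110.0; -97 110.0; -91 109.0; -85 111.0; -79 91.0; -73 90.0; -67 89.0; -61 90.0; -55 90.0; -49 88.0; -43 90.0; -37 109.0; -31 110.0; -25 110.0; -19 110.0; -13 110.0; -7 110.0; -1 109.0; 5 109.0; 11 89.0; 17 90.0; 23 89.0; 29 89.0; 35 89.0; 41 89.0; 47 89.0; 53 109.0; 59 109.0; 65 109.0; 71 109.0; 77 110.0; 83 110.0; 89 89.0; 95 81.0; 101 79.0; 107 79.0; 
-106 3.0; -98 82.0; -90 90.0; -82 89.0; -74 89.0; -66 88.0; -58 89.0; -50 90.0; -42 89.0; -34 90.0; -26 110.0; -18 110.0; -10 109.0; -2 109.0; 6 111.0; 14 110.0; 22 109.0; 30 110.0; 38 110.0; 46 110.0; 54 108.0; 62 108.0; 70 90.0; 78 89.0; 86 89.0; 94 90.0; 102 90.0; 110 75.0;
```

>>> move_arm([
  [[0.0782, 0.0141, -0.071, -37.8], [0.0782, 0.0141, -0.071, -37.8], [0.0782, 0.0141, -0.071, -37.8], [0.0782, 0.0141, -0.071, -37.8], [0.0782, 0.0141, -0.071, -37.8]],
])

```text
time: 0.6
ee_pos: [0.2616, 0.4083, 0.217]
tcp_rot: [-90.0, 0.0, 14.7]
wrist_force: [-0.8, 0.0, 0.2]
opening: 0.0851
```

```bash
python3 -c "
from h import *
st()
plan([.4362,.0241,.16],189-37.8,4)"
```

```text
t 0.6 p [0.2616 0.4083 0.217 ] psi [-9.001e+01  1.000e-02  1.475e+01] q [57.4 -4.2 -0.7 93.5  0.  42.6] F [-0.8   0.03  0.15] T [-0.028 -0.006 -0.034] open 0.0851
[0.0178, 0.0142, -0.104, -37.8]
[-0.0497, 0.0142, -0.0931, -37.8]
[-0.0963, 0.0142, -0.0431, -37.8]
[-0.1025, 0.0142, 0.025, -37.8]
```

>>> move_arm([
  [[0.0178, 0.0142, -0.104, -37.8], [0.0178, 0.0142, -0.104, -37.8], [0.0178, 0.0142, -0.104, -37.8], [0.0178, 0.0142, -0.104, -37.8], [0.0178, 0.0142, -0.104, -37.8]],
], claw=0.045)

```text
time: 1.1
ee_pos: [0.3048, 0.312, 0.2028]
tcp_rot: [-90.0, 0.0, 52.5]
wrist_force: [0.1, 0.7, 0.4]
opening: 0.0454
```

>>> move_arm([
  [[-0.0497, 0.0142, -0.0931, -37.8], [-0.0497, 0.0142, -0.0931, -37.8], [-0.0497, 0.0142, -0.0931, -37.8], [-0.0497, 0.0142, -0.0931, -37.8], [-0.0497, 0.0142, -0.0931, -37.8]],
])

```text
time: 1.6
ee_pos: [0.348, 0.2156, 0.1885]
tcp_rot: [-90.0, 0.0, 90.3]
wrist_force: [-0.4, 0.6, 0.7]
opening: 0.0449
```

>>> move_arm([
  [[-0.0963, 0.0142, -0.0431, -37.8], [-0.0963, 0.0142, -0.0431, -37.8], [-0.0963, 0.0142, -0.0431, -37.8], [-0.0963, 0.0142, -0.0431, -37.8], [-0.0963, 0.0142, -0.0431, -37.8]],
])

```text
time: 2.1
ee_pos: [0.3911, 0.1193, 0.1741]
tcp_rot: [-90.0, -0.0, 128.1]
wrist_force: [0.8, 0.2, 0.3]
opening: 0.0453
```

>>> move_arm([
  [[-0.1025, 0.0142, 0.025, -37.8], [-0.1025, 0.0142, 0.025, -37.8], [-0.1025, 0.0142, 0.025, -37.8], [-0.1025, 0.0142, 0.025, -37.8], [-0.1025, 0.0142, 0.025, -37.8]],
])

```text
time: 2.6
ee_pos: [0.4343, 0.0231, 0.1598]
tcp_rot: [-90.0, -0.1, 165.9]
wrist_force: [-0.1, -0.2, -0.3]
opening: 0.0451
```

```bash
python3 -c "
from h import *
st()
c=camera('side'); save(c,'side1')
cv2.imwrite('pics/side1c.png',cv2.resize(c['color'][150:290,150:340],None,fx=4,fy=4,interpolation=cv2.INTER_CUBIC))
p,psi,o=pose(); plan([.4362,.0241,.012],165.66-psi,1)"
```

```text
t 2.6 p [0.4343 0.0231 0.1598] psi [-8.9980e+01 -7.0000e-02  1.6592e+02] q [   3.   -11.6  -13.6   88.    -0.  -162.9] F [-0.07 -0.17 -0.27] T [-0.012 -0.013 -0.016] open 0.0451
[-0.0018, 0.1479, -0.0011, 0.6124]
```

View pics/side1c.png

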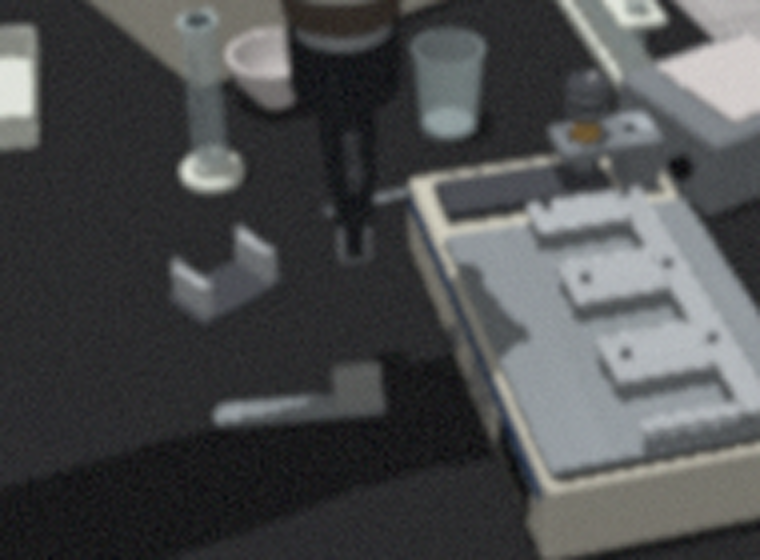

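>>> move_arm([
  [[-0.0018, 0.04, -0.0011, 0.3], [-0.0018, 0.08, -0.0011, 0.3], [-0.0018, 0.12, -0.0011, 0.3], [-0.0018, 0.14, -0.0011, 0.3], [-0.0018, 0.149, -0.0011, 0.3]],
])

```text
time: 3.15
ee_pos: [0.4348, 0.0246, 0.009]
tcp_rot: [-89.9, -0.2, 165.3]
wrist_force: [-0.5, 0.6, -0.4]
opening: 0.0452
```

>>> move_arm([
  [[0, 0, 0, 0], [0, 0, 0, 0], [0, 0, 0, 0], [0, 0, 0, 0], [0, 0, 0, 0]],
], claw=0.0, newtons=60)

```text
time: 3.65
ee_pos: [0.4373, 0.0247, 0.0128]
tcp_rot: [-90.0, 0.1, 165.4]
wrist_force: [-0.4, -0.7, 6.9]
opening: 0.0129
```

```bash
python3 -c "
from h import *
st()"
```

```text
t 3.65 p [0.4373 0.0247 0.0128] psi [-9.0050e+01  1.3000e-01  1.6538e+02] q [   3.2   -9.   -27.8   71.1    0.  -162.2] F [-0.36 -0.69  6.94] T [ 0.05   0.137 -0.037] open 0.0129
```

>>> move_arm([
  [[0, -0.02, 0, 0], [0, -0.06, 0, 0], [0, -0.11, 0, 0], [0, -0.16, 0, 0], [0, -0.2, 0, 0]],
])

```text
time: 4.15
ee_pos: [0.4364, 0.0246, 0.2147]
tcp_rot: [-90.0, 0.1, 165.4]
wrist_force: [1.3, 0.9, -0.8]
opening: 0.013
```

```bash
python3 -c "
from h import *
st()
p,psi,o=pose(); plan([.5181,.1385,.2],-6.2-psi,5)"
```

```text
t 4.15 p [0.4364 0.0246 0.2147] psi [-9.0040e+01  1.4000e-01  1.6538e+02] q [   3.2  -10.9   -6.9   93.8   -0.  -162.2] F [ 1.35  0.9  -0.76] T [-0.018 -0.135  0.012] open 0.013
[-0.0101, 0.0029, -0.0262, 34.3165]
[0.0064, 0.0029, -0.0273, 34.3165]
[0.0207, 0.0029, -0.0189, 34.3165]
[0.0278, 0.0029, -0.0039, 34.3165]
[0.0251, 0.0029, 0.0124, 34.3165]
```

>>> move_arm([
  [[-0.0101, 0.0029, -0.0262, 34.3], [-0.0101, 0.0029, -0.0262, 34.3], [-0.0101, 0.0029, -0.0262, 34.3], [-0.0101, 0.0029, -0.0262, 34.3], [-0.0101, 0.0029, -0.0262, 34.3]],
])

```text
time: 4.65
ee_pos: [0.4528, 0.0475, 0.2088]
tcp_rot: [-90.0, 0.0, 131.0]
wrist_force: [0.2, -0.6, -0.7]
opening: 0.0129
```

>>> move_arm([
  [[0.0064, 0.0029, -0.0273, 34.3], [0.0064, 0.0029, -0.0273, 34.3], [0.0064, 0.0029, -0.0273, 34.3], [0.0064, 0.0029, -0.0273, 34.3], [0.0064, 0.0029, -0.0273, 34.3]],
])

```text
time: 5.15
ee_pos: [0.4691, 0.0702, 0.2057]
tcp_rot: [-90.0, 0.0, 96.9]
wrist_force: [0.5, 0.4, -1.2]
opening: 0.0127
```

>>> move_arm([
  [[0.0207, 0.0029, -0.0189, 34.3], [0.0207, 0.0029, -0.0189, 34.3], [0.0207, 0.0029, -0.0189, 34.3], [0.0207, 0.0029, -0.0189, 34.3], [0.0207, 0.0029, -0.0189, 34.3]],
])

```text
time: 5.65
ee_pos: [0.4854, 0.0929, 0.2028]
tcp_rot: [-90.0, 0.0, 62.7]
wrist_force: [0.3, 0.7, -1.5]
opening: 0.0131
```

>>> move_arm([
  [[0.0278, 0.0029, -0.0039, 34.3], [0.0278, 0.0029, -0.0039, 34.3], [0.0278, 0.0029, -0.0039, 34.3], [0.0278, 0.0029, -0.0039, 34.3], [0.0278, 0.0029, -0.0039, 34.3]],
])

```text
time: 6.15
ee_pos: [0.5017, 0.1158, 0.1998]
tcp_rot: [-90.0, -0.0, 28.5]
wrist_force: [-0.4, 1.0, -0.7]
opening: 0.0126
```

>>> move_arm([
  [[0.0251, 0.0029, 0.0124, 34.3], [0.0251, 0.0029, 0.0124, 34.3], [0.0251, 0.0029, 0.0124, 34.3], [0.0251, 0.0029, 0.0124, 34.3], [0.0251, 0.0029, 0.0124, 34.3]],
])

```text
time: 6.65
ee_pos: [0.518, 0.1386, 0.1969]
tcp_rot: [-90.0, 0.0, -5.7]
wrist_force: [-0.4, 0.5, -1.6]
opening: 0.0131
```

```bash
python3 -c "
from h import *
st()
c=camera('top'); save(c,'top2'); s=camera('side'); save(s,'side2')
P=pts(c); m=(P[...,2]>.15)&(P[...,2]<.22); m[:130]=0;m[230:]=0;m[:,:200]=0;m[:,300:]=0
a=cv2.resize(c['color'][120:240,190:290],None,fx=4,fy=4,interpolation=cv2.INTER_CUBIC)
b=cv2.resize(s['color'][110:230,230:330],None,fx=4,fy=4,interpolation=cv2.INTER_CUBIC)
cv2.imwrite('pics/p2.png',np.hstack([a,b]))
p,psi,o=pose(); plan([.5181,.1385,.2],-6.2-psi,1)"
```

```text
t 6.65 p [0.518  0.1386 0.1969] psi [-90.     0.    -5.71] q [15.   2.5  3.6 91.2 -0.  20.7] F [-0.39  0.48 -1.56] T [-0.021  0.036 -0.024] open 0.0131
[0.0001, -0.003, -0.0, 0.6713]
```

View pics/p2.png

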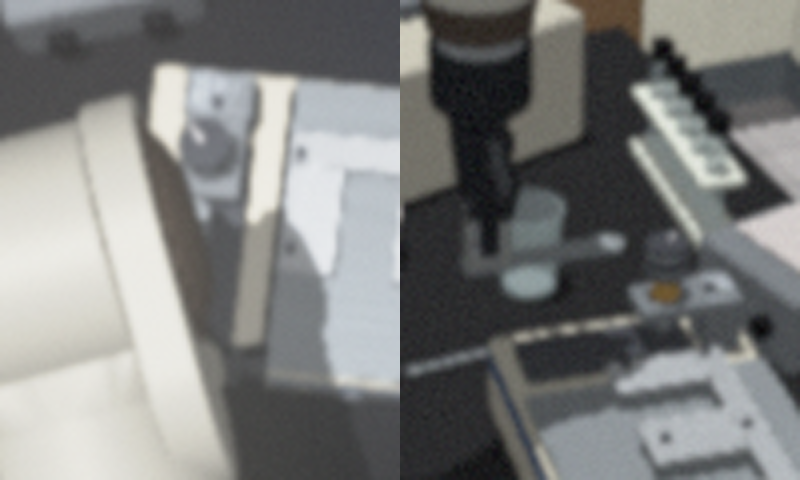

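>>> move_arm([
  [[0, 0.03, 0, 0.5], [0, 0.06, 0, 0.5], [0, 0.075, 0, 0.5], [0, 0.083, 0, 0.5], [0, 0.0854, 0, 0.5]],
])

```text
time: 7.25
ee_pos: [0.5179, 0.1386, 0.1113]
tcp_rot: [-90.0, 0.0, -6.5]
wrist_force: [0.2, 0.2, -0.2]
opening: 0.0125
```

>>> move_arm([
  [[0, 0.0005, 0, 0], [0, 0.001, 0, 0], [0, 0.0015, 0, 0], [0, 0.0015, 0, 0], [0, 0.0015, 0, 0]],
])

```text
time: 7.75
ee_pos: [0.5181, 0.1387, 0.1103]
tcp_rot: [-90.0, -0.0, -6.6]
wrist_force: [0.6, -0.4, -0.2]
opening: 0.013
```

>>> move_arm([
  [[0, 0.0005, 0, 0], [0, 0.001, 0, 0], [0, 0.0015, 0, 0], [0, 0.0015, 0, 0], [0, 0.0015, 0, 0]],
])

```text
time: 8.25
ee_pos: [0.5179, 0.1386, 0.1084]
tcp_rot: [-90.0, 0.0, -6.6]
wrist_force: [0.1, -0.8, -1.6]
opening: 0.0131
```

```bash
python3 -c "
from h import *
st()"
```

```text
t 8.25 p [0.5179 0.1386 0.1084] psi [-9.00e+01  1.00e-02 -6.61e+00] q [15.   2.4 -6.2 81.4 -0.  21.6] F [ 0.1  -0.8  -1.64] T [ 0.038  0.074 -0.003] open 0.0131
```

>>> move_arm([
  [[0, 0.0005, 0, -0.4], [0, 0.001, 0, -0.4], [0, 0.001, 0, -0.4], [0, 0.001, 0, -0.4]],
])

```text
time: 8.65
ee_pos: [0.518, 0.1386, 0.1075]
tcp_rot: [-90.0, 0.0, -6.2]
wrist_force: [-0.4, -0.4, -0.9]
opening: 0.013
```

>>> move_arm([
  [[0, 0.0005, 0, 0], [0, 0.001, 0, 0], [0, 0.001, 0, 0], [0, 0.001, 0, 0]],
])

```text
time: 9.05
ee_pos: [0.518, 0.1387, 0.1067]
tcp_rot: [-90.0, -0.0, -6.2]
wrist_force: [-2.2, 0.1, 2.9]
opening: 0.0128
```

```bash
python3 -c "
from h import *
st()"
```

```text
t 9.05 p [0.518  0.1387 0.1067] psi [-8.999e+01 -1.000e-02 -6.210e+00] q [15.   2.4 -6.4 81.2  0.  21.2] F [-2.21  0.08  2.85] T [-0.062  0.286 -0.054] open 0.0128
```

>>> move_arm([
  [[0, -0.0018, 0, 0], [0.01, -0.0018, 0, 0], [0.025, -0.0018, 0, 0], [0.04, -0.0018, 0, 0], [0.055, -0.0018, 0, 0]],
])

```text
time: 9.55
ee_pos: [0.5739, 0.1325, 0.108]
tcp_rot: [-90.0, -0.0, -6.2]
wrist_force: [-0.2, -0.1, -0.2]
opening: 0.0128
```

>>> move_arm([
  [[0.005, 0, 0, 0], [0.01, 0, 0, 0], [0.01, 0, 0, 0], [0.01, 0, 0, 0]],
])

```text
time: 9.95
ee_pos: [0.5823, 0.1316, 0.1083]
tcp_rot: [-90.0, 0.0, -6.2]
wrist_force: [-1.2, -0.1, -1.2]
opening: 0.0128
```

>>> move_arm([
  [[0, 0.0005, 0, 0], [0, 0.0012, 0, 0], [0, 0.0012, 0, 0], [0, 0.0012, 0, 0]],
])

```text
time: 10.35
ee_pos: [0.5825, 0.1316, 0.1072]
tcp_rot: [-90.0, -0.0, -6.2]
wrist_force: [0.0, 0.0, -1.3]
opening: 0.0125
```

```bash
python3 -c "
from h import *
st()
c=camera('top'); save(c,'top3'); s=camera('side'); save(s,'side3')
a=cv2.resize(c['color'][120:240,190:290],None,fx=4,fy=4,interpolation=cv2.INTER_CUBIC)
b=cv2.resize(s['color'][120:240,230:330],None,fx=4,fy=4,interpolation=cv2.INTER_CUBIC)
cv2.imwrite('pics/p3.png',np.hstack([a,b]))"
```

```text
t 10.35 p [0.5825 0.1316 0.1072] psi [-90.   -0.   -6.2] q [12.7 10.7  2.8 82.   0.  18.9] F [ 0.05  0.05 -1.34] T [0.027 0.043 0.06 ] open 0.0125
```

View pics/p3.png

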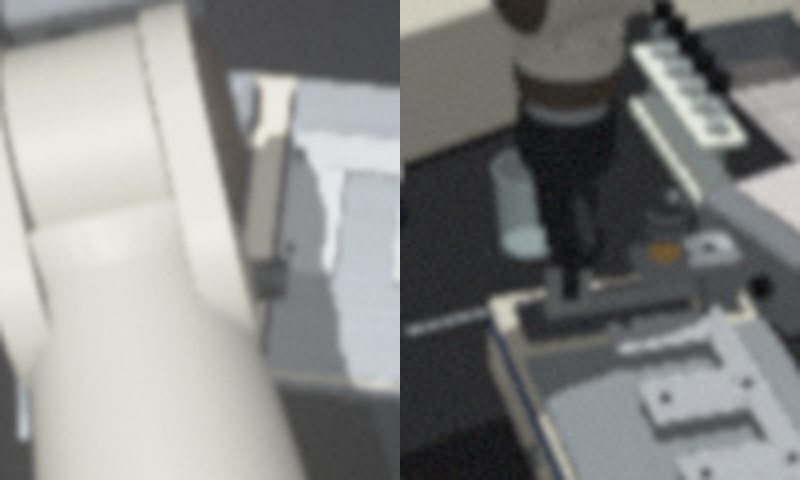

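>>> move_arm([
  [[0, -0.001, 0, 0], [0, -0.002, 0, 0], [0, -0.003, 0, 0], [0, -0.003, 0, 0], [0, -0.003, 0, 0]],
])

```text
time: 10.95
ee_pos: [0.5826, 0.1316, 0.1101]
tcp_rot: [-90.0, -0.0, -6.2]
wrist_force: [0.4, 0.7, -0.4]
opening: 0.0131
```

>>> move_arm([
  [[0, -0.0005, 0, 0], [0, -0.0005, 0, 0], [0, -0.0005, 0, 0]],
])

```text
time: 11.25
ee_pos: [0.5826, 0.1316, 0.1106]
tcp_rot: [-90.0, -0.0, -6.2]
wrist_force: [0.3, 0.6, -0.5]
opening: 0.0131
```

>>> move_arm([
  [[0, -0.0005, 0, 0], [0, -0.0005, 0, 0], [0, -0.0005, 0, 0]],
])

```text
time: 11.55
ee_pos: [0.5826, 0.1316, 0.1111]
tcp_rot: [-90.0, 0.0, -6.2]
wrist_force: [-0.7, 0.0, -0.7]
opening: 0.0128
```

>>> move_arm([
  [[0, -0.0005, 0, 0], [0, -0.0005, 0, 0], [0, -0.0005, 0, 0]],
])

```text
time: 11.85
ee_pos: [0.5826, 0.1316, 0.1116]
tcp_rot: [-90.0, -0.0, -6.2]
wrist_force: [-0.4, -0.3, -1.1]
opening: 0.0128
```

```bash
python3 -c "
from h import *
st()"
```

```text
t 11.85 p [0.5826 0.1316 0.1116] psi [-90.    -0.    -6.21] q [12.7 10.7  3.2 82.5 -0.  18.9] F [-0.41 -0.32 -1.09] T [0.022 0.042 0.021] open 0.0128
```

Still free; keep lifting in half-millimetre steps.

>>> move_arm([
  [[0, -0.0005, 0, 0], [0, -0.0005, 0, 0], [0, -0.0005, 0, 0]],
])

```text
time: 12.15
ee_pos: [0.5826, 0.1316, 0.112]
tcp_rot: [-90.0, 0.0, -6.2]
wrist_force: [0.6, -0.5, -2.3]
opening: 0.013
```

>>> move_arm([
  [[0, -0.0005, 0, 0], [0, -0.0005, 0, 0], [0, -0.0005, 0, 0]],
])

```text
time: 12.45
ee_pos: [0.5826, 0.1315, 0.1123]
tcp_rot: [-90.0, 0.0, -6.2]
wrist_force: [1.5, 0.4, -5.7]
opening: 0.013
```

```bash
python3 -c "
from h import *
st()"
```

```text
t 12.45 p [0.5826 0.1315 0.1123] psi [-9.001e+01  2.000e-02 -6.210e+00] q [12.7 10.7  3.3 82.6 -0.  18.9] F [ 1.47  0.35 -5.7 ] T [-0.006 -0.101  0.053] open 0.013
```

>>> move_arm([
  [[0, 0.002, 0, 0], [0, 0.004, 0, 0], [0, 0.0053, 0, 0], [0, 0.0053, 0, 0], [0, 0.0053, 0, 0]],
])

```text
time: 12.95
ee_pos: [0.5826, 0.1316, 0.1074]
tcp_rot: [-90.0, -0.0, -6.2]
wrist_force: [0.2, -1.0, -1.5]
opening: 0.0129
```

>>> move_arm([
  [[0, 0, 0, 0], [0, 0, 0, 0], [0, 0, 0, 0], [0, 0, 0, 0]],
], claw=0.03)

```text
time: 13.35
ee_pos: [0.5827, 0.1316, 0.1074]
tcp_rot: [-90.0, -0.0, -6.2]
wrist_force: [0.2, 0.5, -0.1]
opening: 0.0302
```

>>> move_arm([
  [[0, -0.02, 0, 0], [0, -0.05, 0, 0], [0, -0.09, 0, 0], [0, -0.1, 0, 0], [0, -0.1, 0, 0]],
], claw=0.03)

```text
time: 13.85
ee_pos: [0.5834, 0.1318, 0.2093]
tcp_rot: [-89.9, -0.2, -6.2]
wrist_force: [-0.3, 0.0, 0.0]
opening: 0.0299
```

```bash
python3 -c "
from h import *
st()
p,psi,o=pose(); plan([.667,.122,p[2]],0,1); print(p[2]-.152)"
```

```text
t 13.85 p [0.5834 0.1318 0.2093] psi [-89.94  -0.19  -6.21] q [12.7 11.1 14.4 93.1 -0.  18.9] F [-0.27  0.03  0.01] T [-0.01  -0.02   0.008] open 0.0299
[0.0841, -0.0, -0.0007, 0.0]
0.057305020144727215
```

>>> move_arm([
  [[0.04, 0, -0.0005, 0], [0.0845, 0, -0.0005, 0], [0.0845, 0, -0.0005, 0], [0.0845, 0, -0.0005, 0], [0.0845, 0, -0.0005, 0]],
], claw=0.06)

```text
time: 14.35
ee_pos: [0.6658, 0.122, 0.2066]
tcp_rot: [-90.0, 0.1, -6.2]
wrist_force: [0.4, -0.1, 0.3]
opening: 0.06
```

>>> move_arm([
  [[0, 0.025, 0, 0], [0, 0.045, 0, 0], [0, 0.055, 0, 0], [0, 0.055, 0, 0], [0, 0.055, 0, 0]],
])

```text
time: 14.85
ee_pos: [0.6664, 0.1221, 0.1538]
tcp_rot: [-90.0, -0.1, -6.2]
wrist_force: [0.1, 0.0, 0.0]
opening: 0.06
```

>>> move_arm([
  [[0, 0, 0, 0], [0, 0, 0, 0], [0, 0, 0, 0], [0, 0, 0, 0], [0, 0, 0, 0]],
], claw=0.0, newtons=30)

```text
time: 15.35
ee_pos: [0.667, 0.122, 0.1536]
tcp_rot: [-90.0, -0.1, -6.2]
wrist_force: [-1.7, 0.8, 6.5]
opening: 0.0333
```

```bash
python3 -c "
from h import *
st()"
```

```text
t 15.35 p [0.667  0.122  0.1536] psi [-89.97  -0.1   -6.21] q [10.4 22.1 21.9 89.6 -0.  16.6] F [-1.7   0.78  6.52] T [-0.103  0.163 -0.031] open 0.0333
```

>>> move_arm([
  [[0, 0.0001, 0, 8.4], [0, 0.0002, 0, 16.8], [0, 0.0003, 0, 25.2], [0, 0.0004, 0, 33.6], [0, 0.00044, 0, 42]],
])

```text
time: 15.85
ee_pos: [0.6665, 0.1212, 0.1532]
tcp_rot: [-90.0, -0.1, -48.6]
wrist_force: [-4.5, -4.5, 7.4]
opening: 0.0332
```

```bash
python3 -c "
from h import *
st()"
```

```text
t 15.85 p [0.6665 0.1212 0.1532] psi [-9.001e+01 -9.000e-02 -4.858e+01] q [10.3 22.1 21.8 89.7 -0.1 58.9] F [-4.5  -4.53  7.35] T [-1.051  0.884  0.083] open 0.0332
```

>>> move_arm([
  [[0, 0.0001, 0, 8.4], [0, 0.0002, 0, 16.8], [0, 0.0003, 0, 25.2], [0, 0.0004, 0, 33.6], [0, 0.00044, 0, 42]],
])

```text
time: 16.35
ee_pos: [0.6657, 0.1209, 0.1527]
tcp_rot: [-90.0, -0.1, -90.6]
wrist_force: [-9.0, -5.8, 9.5]
opening: 0.0332
```

>>> move_arm([
  [[0, 0.0001, 0, 8.4], [0, 0.0002, 0, 16.8], [0, 0.0003, 0, 25.2], [0, 0.0004, 0, 33.6], [0, 0.00044, 0, 42]],
])

```text
time: 16.85
ee_pos: [0.665, 0.1213, 0.1522]
tcp_rot: [-90.1, -0.1, -132.6]
wrist_force: [-12.3, -3.8, 10.2]
opening: 0.0332
```

>>> move_arm([
  [[0, 0.0001, 0, 8.4], [0, 0.0002, 0, 16.8], [0, 0.0002, 0, 20], [0, 0.0002, 0, 20], [0, 0.0002, 0, 20]],
])

```text
time: 17.35
ee_pos: [0.6647, 0.1216, 0.152]
tcp_rot: [-90.1, -0.1, -152.2]
wrist_force: [-12.7, -2.8, 10.4]
opening: 0.033
```

```bash
python3 -c "
from h import *
st()"
```

```text
t 17.35 p [0.6647 0.1216 0.152 ] psi [-9.0060e+01 -1.5000e-01 -1.5222e+02] q [ 10.4  22.1  21.6  89.7   0.  162.6] F [-12.68  -2.77  10.43] T [-0.445  2.743 -0.054] open 0.033
```

>>> move_arm([
  [[0, 0, 0, 0], [0, 0, 0, 0], [0, 0, 0, 0], [0.0027, 0, -0.0014, 0]],
], claw=0.055)

```text
time: 17.75
ee_pos: [0.6637, 0.1219, 0.1504]
tcp_rot: [-90.0, -0.0, -152.2]
wrist_force: [-0.2, 0.3, -0.1]
opening: 0.0546
```

>>> move_arm([
  [[0, 0, 0, -8.5], [0, 0, 0, -17], [0, 0, 0, -25.5], [0, 0, 0, -34], [0, 0, 0, -42.5]],
])

```text
time: 18.25
ee_pos: [0.6634, 0.122, 0.1506]
tcp_rot: [-90.0, -0.0, -109.4]
wrist_force: [0.3, 0.3, -0.4]
opening: 0.0551
```

>>> move_arm([
  [[0, 0, 0, -8.5], [0, 0, 0, -17], [0, 0, 0, -25.5], [0, 0, 0, -34], [0, 0, 0, -42.5]],
])

```text
time: 18.75
ee_pos: [0.6634, 0.122, 0.1507]
tcp_rot: [-90.0, 0.0, -66.9]
wrist_force: [-0.1, 0.4, 1.1]
opening: 0.0553
```

>>> move_arm([
  [[0, 0, 0, -8.5], [0, 0, 0, -17], [0, 0, 0, -25.5], [0, 0, 0, -34], [0, 0, 0, -42.5]],
])

```text
time: 19.25
ee_pos: [0.6634, 0.1219, 0.1507]
tcp_rot: [-90.0, 0.0, -24.4]
wrist_force: [-0.1, 0.7, 0.2]
opening: 0.0552
```

>>> move_arm([
  [[0, 0, 0, -8.5], [0, 0, 0, -17], [0, 0, 0, -25.5], [0, 0, 0, -34], [0, 0, 0, -42.5]],
])

```text
time: 19.75
ee_pos: [0.6634, 0.1219, 0.1506]
tcp_rot: [-90.0, 0.0, 18.1]
wrist_force: [-1.7, -0.2, -0.4]
opening: 0.0549
```

>>> move_arm([
  [[0, 0, 0, -8.5], [0, 0, 0, -17], [0, 0, 0, -25.5], [0, 0, 0, -34], [0, 0, 0, -42.5]],
])

```text
time: 20.25
ee_pos: [0.6634, 0.1219, 0.1506]
tcp_rot: [-90.0, 0.0, 60.6]
wrist_force: [0.6, -0.8, 0.6]
opening: 0.0552
```

>>> move_arm([
  [[0, 0, 0, -8.5], [0, 0, 0, -17], [0, 0, 0, -25.5], [0, 0, 0, -34], [0, 0, 0, -42.5]],
])

```text
time: 20.75
ee_pos: [0.6634, 0.122, 0.1506]
tcp_rot: [-90.0, -0.0, 103.1]
wrist_force: [-0.5, 0.2, -0.3]
opening: 0.055
```

>>> move_arm([
  [[0, 0, 0, -8.5], [0, 0, 0, -17], [0, 0, 0, -19], [0, 0, 0, -19], [0, 0, 0, -19]],
])

```text
time: 21.25
ee_pos: [0.6634, 0.1219, 0.1507]
tcp_rot: [-90.0, -0.0, 121.7]
wrist_force: [-0.7, 0.6, 0.8]
opening: 0.055
```

```bash
python3 -c "
from h import *
st()"
```

```text
t 21.25 p [0.6634 0.1219 0.1507] psi [-90.    -0.   121.71] q [  10.4   21.7   21.    89.3    0.  -111.3] F [-0.71  0.65  0.82] T [ 0.013 -0.001  0.044] open 0.055
```

>>> move_arm([
  [[0, 0, 0, 0], [0, 0, 0, 0], [0, 0, 0, 0], [0, 0, 0, 0], [0, 0, 0, 0]],
], claw=0.0)

```text
time: 21.75
ee_pos: [0.6644, 0.1225, 0.1513]
tcp_rot: [-90.1, 0.0, 121.8]
wrist_force: [4.1, 3.5, 1.4]
opening: 0.0332
```

>>> move_arm([
  [[0, 0.0001, 0, 8.4], [0, 0.0002, 0, 16.8], [0, 0.0003, 0, 25.2], [0, 0.0004, 0, 33.6], [0, 0.00044, 0, 42]],
])

```text
time: 22.25
ee_pos: [0.6648, 0.1228, 0.1509]
tcp_rot: [-90.2, -0.1, 79.4]
wrist_force: [7.4, 3.8, -0.1]
opening: 0.0328
```

>>> move_arm([
  [[0, 0.0001, 0, 8.4], [0, 0.0002, 0, 16.8], [0, 0.0003, 0, 25.2], [0, 0.0004, 0, 33.6], [0, 0.00044, 0, 42]],
])

```text
time: 22.75
ee_pos: [0.6652, 0.1226, 0.1505]
tcp_rot: [-90.1, -0.2, 37.4]
wrist_force: [9.3, 2.1, -0.7]
opening: 0.033
```

>>> move_arm([
  [[0, 0.0001, 0, 8.4], [0, 0.0002, 0, 16.8], [0, 0.0003, 0, 25.2], [0, 0.0004, 0, 33.6], [0, 0.00044, 0, 42]],
])

```text
time: 23.25
ee_pos: [0.6655, 0.1223, 0.15]
tcp_rot: [-89.9, -0.3, -4.6]
wrist_force: [10.2, 1.7, -1.2]
opening: 0.0332
```

>>> move_arm([
  [[0, 0.0001, 0, 8.4], [0, 0.0002, 0, 16.8], [0, 0.0003, 0, 25.2], [0, 0.0004, 0, 33.6], [0, 0.00044, 0, 42]],
])

```text
time: 23.75
ee_pos: [0.6656, 0.1218, 0.1496]
tcp_rot: [-89.8, -0.2, -46.6]
wrist_force: [9.0, -0.7, -1.1]
opening: 0.0329
```

>>> move_arm([
  [[0, 0.0001, 0, 8.4], [0, 0.0002, 0, 16.8], [0, 0.0003, 0, 25.2], [0, 0.0004, 0, 33.6], [0, 0.00044, 0, 42]],
])

```text
time: 24.25
ee_pos: [0.6652, 0.1215, 0.1491]
tcp_rot: [-89.8, -0.0, -88.6]
wrist_force: [7.1, -2.0, -0.7]
opening: 0.0334
```

>>> move_arm([
  [[0, 0.0001, 0, 8.4], [0, 0.0002, 0, 16.8], [0, 0.0003, 0, 25.2], [0, 0.0004, 0, 33.6], [0, 0.00044, 0, 42]],
])

```text
time: 24.75
ee_pos: [0.6647, 0.1214, 0.1487]
tcp_rot: [-89.8, 0.1, -130.6]
wrist_force: [5.5, -2.2, 0.0]
opening: 0.0336
```

>>> move_arm([
  [[0, 0.0001, 0, 8.4], [0, 0.0002, 0, 16.8], [0, 0.0002, 0, 18], [0, 0.0002, 0, 18], [0, 0.0002, 0, 18]],
])

```text
time: 25.25
ee_pos: [0.6645, 0.1215, 0.1485]
tcp_rot: [-89.9, 0.1, -148.0]
wrist_force: [5.6, -2.7, 0.8]
opening: 0.0329
```

```bash
python3 -c "
from h import *
st()"
```

```text
t 25.25 p [0.6645 0.1215 0.1485] psi [-8.9890e+01  1.0000e-01 -1.4805e+02] q [ 1.040e+01  2.170e+01  2.070e+01  8.890e+01 -1.000e-01  1.584e+02] F [ 5.57 -2.72  0.78] T [-0.708 -1.248 -0.061] open 0.0329
```

>>> move_arm([
  [[0, 0, 0, 0], [0, 0, 0, 0], [0, 0, 0, 0]],
], claw=0.055)

```text
time: 25.55
ee_pos: [0.6632, 0.122, 0.1477]
tcp_rot: [-90.0, -0.0, -148.1]
wrist_force: [-1.3, 0.6, -0.4]
opening: 0.0547
```

>>> move_arm([
  [[0, -0.02, 0, 0], [0, -0.05, 0, 0], [0, -0.06, 0, -8], [0, -0.06, 0, -16], [0, -0.06, 0, -24]],
])

```text
time: 26.05
ee_pos: [0.6636, 0.1221, 0.2084]
tcp_rot: [-90.0, 0.0, -123.8]
wrist_force: [0.1, 0.2, -0.2]
opening: 0.0557
```

```bash
python3 -c "
from h import *
st()
p,psi,o=pose(); plan([.5826,.1316,.2074],-6.2-psi,3)"
```

```text
t 26.05 p [0.6636 0.1221 0.2084] psi [-8.9990e+01  3.0000e-02 -1.2383e+02] q [ 10.4  22.7  28.7  96.    0.  134.2] F [ 0.07  0.2  -0.16] T [ 0.005 -0.03   0.031] open 0.0557
[0.0124, 0.0003, -0.0242, -39.2084]
[-0.0057, 0.0003, -0.0266, -39.2084]
[-0.0212, 0.0003, -0.017, -39.2084]
```

>>> move_arm([
  [[0.0124, 0.0003, -0.0242, -39.2], [0.0124, 0.0003, -0.0242, -39.2], [0.0124, 0.0003, -0.0242, -39.2], [0.0124, 0.0003, -0.0242, -39.2], [0.0124, 0.0003, -0.0242, -39.2]],
], claw=0.035)

```text
time: 26.55
ee_pos: [0.6362, 0.1254, 0.2076]
tcp_rot: [-90.0, 0.0, -84.6]
wrist_force: [0.4, -0.2, -0.6]
opening: 0.0349
```

>>> move_arm([
  [[-0.0057, 0.0003, -0.0266, -39.2], [-0.0057, 0.0003, -0.0266, -39.2], [-0.0057, 0.0003, -0.0266, -39.2], [-0.0057, 0.0003, -0.0266, -39.2], [-0.0057, 0.0003, -0.0266, -39.2]],
])

```text
time: 27.05
ee_pos: [0.6093, 0.1288, 0.2073]
tcp_rot: [-90.0, 0.0, -45.4]
wrist_force: [0.3, -0.8, 0.5]
opening: 0.0351
```

>>> move_arm([
  [[-0.0212, 0.0003, -0.017, -39.2], [-0.0212, 0.0003, -0.017, -39.2], [-0.0212, 0.0003, -0.017, -39.2], [-0.0212, 0.0003, -0.017, -39.2], [-0.0212, 0.0003, -0.017, -39.2]],
])

```text
time: 27.55
ee_pos: [0.5823, 0.1321, 0.207]
tcp_rot: [-90.0, 0.0, -6.2]
wrist_force: [0.3, 0.0, 0.6]
opening: 0.035
```

```bash
python3 -c "
from h import *
st()
p,psi,o=pose(); plan([.5826,.1316,.1073],-6.2-psi,1)
s=camera('side'); save(s,'side4')
a=s['color'][165:225,255:335].astype(float); b=np.load('pics/side3.npz')['color'][165:225,255:335].astype(float)
P=pts(s); L=np.array([wt(*q[:2]) for q in P.reshape(-1,3)]).reshape(420,560,2)
m=(P[...,2]>.115)&(P[...,2]<.14)&(L[...,0]<-.0)&(L[...,0]>-.1)&(L[...,1]>.1)&(L[...,1]<.18)
print(m.sum(),np.median(P[m],0), P[m].min(0),P[m].max(0))"
```

```text
t 27.55 p [0.5823 0.1321 0.207 ] psi [-9.00e+01  3.00e-02 -6.23e+00] q [12.8 11.1 14.2 93.1  0.  19. ] F [0.31 0.01 0.59] T [ 0.022 -0.011 -0.034] open 0.035
[0.0004, 0.0997, -0.0004, -0.028]
71 [0.58455162 0.12584428 0.12763127] [0.56681502 0.11747365 0.1151995 ] [0.60223923 0.14022058 0.13485463]
```

>>> move_arm([
  [[0.0004, 0.04, -0.0004, 0], [0.0004, 0.07, -0.0004, 0], [0.0004, 0.09, -0.0004, 0], [0.0004, 0.097, -0.0004, 0], [0.0004, 0.0988, -0.0004, 0]],
])

```text
time: 28.1
ee_pos: [0.5825, 0.1315, 0.1078]
tcp_rot: [-90.0, 0.1, -6.6]
wrist_force: [0.6, 0.5, 0.4]
opening: 0.0349
```

>>> move_arm([
  [[0, 0, 0, 0], [0, 0, 0, 0], [0, 0, 0, 0], [0, 0, 0, 0], [0, 0, 0, 0]],
], claw=0.0, newtons=60)

```text
time: 28.6
ee_pos: [0.5836, 0.1317, 0.1098]
tcp_rot: [-90.0, -0.1, -6.6]
wrist_force: [0.1, 0.1, 5.8]
opening: 0.013
```

```bash
python3 -c "
from h import *
st()"
```

```text
t 28.6 p [0.5836 0.1317 0.1098] psi [-89.95  -0.13  -6.61] q [12.7 10.7  3.  82.2  0.  19.3] F [0.08 0.06 5.85] T [ 0.018  0.121 -0.003] open 0.013
```

>>> move_arm([
  [[0, -0.0005, 0, 0], [0, -0.001, 0, 0], [0, -0.001, 0, 0], [0, -0.001, 0, 0]],
])

```text
time: 29.0
ee_pos: [0.5833, 0.1316, 0.1097]
tcp_rot: [-90.0, -0.1, -6.6]
wrist_force: [1.9, -0.7, 5.5]
opening: 0.0127
```

>>> move_arm([
  [[0, -0.0003, 0, 0], [0, -0.0003, 0, 0], [0, -0.0003, 0, 0]],
])

```text
time: 29.3
ee_pos: [0.5832, 0.1316, 0.1098]
tcp_rot: [-90.0, -0.0, -6.6]
wrist_force: [2.5, 0.4, 3.9]
opening: 0.0129
```

>>> move_arm([
  [[0, -0.0003, 0, 0], [0, -0.0003, 0, 0], [0, -0.0003, 0, 0]],
])

```text
time: 29.6
ee_pos: [0.5829, 0.1315, 0.1098]
tcp_rot: [-90.0, 0.0, -6.6]
wrist_force: [2.5, 0.2, 2.9]
opening: 0.0128
```

>>> move_arm([
  [[0, -0.0003, 0, 0], [0, -0.0003, 0, 0], [0, -0.0003, 0, 0]],
])

```text
time: 29.9
ee_pos: [0.5826, 0.1315, 0.1098]
tcp_rot: [-90.0, 0.0, -6.6]
wrist_force: [0.7, 0.4, 0.6]
opening: 0.0128
```

>>> move_arm([
  [[0, -0.0003, 0, 0], [0, -0.0003, 0, 0], [0, -0.0003, 0, 0]],
])

```text
time: 30.2
ee_pos: [0.5826, 0.1315, 0.1101]
tcp_rot: [-90.0, 0.1, -6.6]
wrist_force: [-0.3, 0.5, -0.7]
opening: 0.0126
```

```bash
python3 -c "
from h import *
st()"
```

```text
t 30.2 p [0.5826 0.1315 0.1101] psi [-9.002e+01  5.000e-02 -6.610e+00] q [12.7 10.8  3.1 82.4  0.  19.3] F [-0.3   0.48 -0.73] T [ 0.019  0.015 -0.004] open 0.0126
```

>>> move_arm([
  [[0, -0.0002, 0, 0], [0, -0.0002, 0, 0], [0, -0.0002, 0, 0]],
])

```text
time: 30.5
ee_pos: [0.5829, 0.1315, 0.1105]
tcp_rot: [-90.0, 0.0, -6.6]
wrist_force: [0.4, -0.0, -0.9]
opening: 0.0127
```

>>> move_arm([
  [[0, -0.0002, 0, 0], [0, -0.0002, 0, 0], [0, -0.0002, 0, 0]],
])

```text
time: 30.8
ee_pos: [0.5829, 0.1315, 0.1107]
tcp_rot: [-90.0, 0.0, -6.6]
wrist_force: [0.4, -0.3, -2.7]
opening: 0.0128
```

>>> move_arm([
  [[0, -0.0002, 0, 0], [0, -0.0002, 0, 0], [0, -0.0002, 0, 0]],
])

```text
time: 31.1
ee_pos: [0.5829, 0.1315, 0.1109]
tcp_rot: [-90.0, 0.0, -6.6]
wrist_force: [2.5, 0.0, -3.5]
opening: 0.0124
```

>>> move_arm([
  [[0, -0.0002, 0, 0], [0, -0.0002, 0, 0], [0, -0.0002, 0, 0]],
])

```text
time: 31.4
ee_pos: [0.5829, 0.1315, 0.1111]
tcp_rot: [-90.0, 0.0, -6.6]
wrist_force: [1.7, -0.1, -3.9]
opening: 0.0127
```

```bash
python3 -c "
from h import *
st()"
```

```text
t 31.4 p [0.5829 0.1315 0.1111] psi [-9.00e+01  1.00e-02 -6.61e+00] q [12.7 10.8  3.2 82.5 -0.  19.3] F [ 1.7  -0.15 -3.9 ] T [-0.01  -0.103 -0.007] open 0.0127
```

>>> move_arm([
  [[0, 0.0006, 0, 0.4], [0, 0.0012, 0, 0.4], [0, 0.0012, 0, 0.4]],
])

```text
time: 31.7
ee_pos: [0.583, 0.1316, 0.1103]
tcp_rot: [-90.0, -0.0, -7.0]
wrist_force: [0.4, -0.8, -0.6]
opening: 0.0129
```

>>> move_arm([
  [[0, 0, 0, 0], [0, 0, 0, 0], [0, 0, 0, 0], [0, 0, 0, 0]],
], claw=0.03)

```text
time: 32.1
ee_pos: [0.583, 0.1315, 0.1102]
tcp_rot: [-90.0, -0.0, -7.0]
wrist_force: [0.4, 1.2, -0.6]
opening: 0.0302
```

>>> move_arm([
  [[0, -0.02, 0, 0], [0, -0.05, 0, 0], [0, -0.09, 0, 0], [0, -0.1, 0, 0], [0, -0.1, 0, 0]],
])

```text
time: 32.6
ee_pos: [0.5837, 0.1317, 0.212]
tcp_rot: [-89.9, -0.2, -7.0]
wrist_force: [-0.1, -0.2, 0.3]
opening: 0.03
```

```bash
python3 -c "
from h import *
st()
p,psi,o=pose(); plan([.665,.122,p[2]],0,1); print(p[2]-.148)"
```

```text
t 32.6 p [0.5837 0.1317 0.212 ] psi [-89.93  -0.19  -7.01] q [12.7 11.2 14.8 93.5 -0.  19.7] F [-0.06 -0.16  0.33] T [ 0.015 -0.015  0.027] open 0.03
[0.0818, -0.0, 0.0003, 0.0]
0.06404817542498573
```

>>> move_arm([
  [[0.04, 0, 0.0003, 0], [0.0822, 0, 0.0003, 0], [0.0822, 0, 0.0003, 0], [0.0822, 0, 0.0003, 0], [0.0822, 0, 0.0003, 0]],
], claw=0.055)

```text
time: 33.1
ee_pos: [0.6637, 0.1219, 0.2095]
tcp_rot: [-90.0, 0.1, -7.0]
wrist_force: [-0.3, -1.3, 1.3]
opening: 0.0551
```

>>> move_arm([
  [[0, 0.025, 0, 0], [0, 0.045, 0, 0], [0, 0.062, 0, 0], [0, 0.062, 0, 0], [0, 0.062, 0, 0]],
])

```text
time: 33.6
ee_pos: [0.6638, 0.122, 0.1495]
tcp_rot: [-90.0, -0.1, -7.0]
wrist_force: [-0.2, 1.0, 0.8]
opening: 0.055
```

>>> move_arm([
  [[0, 0, 0, 0], [0, 0, 0, 0], [0, 0, 0, 0], [0, 0, 0, 0], [0, 0, 0, 0]],
], claw=0.0, newtons=30)

```text
time: 34.1
ee_pos: [0.665, 0.1221, 0.1499]
tcp_rot: [-89.9, -0.1, -7.0]
wrist_force: [-1.9, 0.8, 7.1]
opening: 0.0329
```

>>> move_arm([
  [[0, 0.0001, 0, 8], [0, 0.0002, 0, 16], [0, 0.0002, 0, 24], [0, 0.0003, 0, 32], [0, 0.0004, 0, 40]],
])

```text
time: 34.6
ee_pos: [0.665, 0.1223, 0.1495]
tcp_rot: [-89.9, -0.1, -47.3]
wrist_force: [-2.0, 2.1, 8.0]
opening: 0.0332
```

>>> move_arm([
  [[0, 0.0001, 0, 8], [0, 0.0002, 0, 16], [0, 0.0002, 0, 18], [0, 0.0002, 0, 18], [0, 0.0002, 0, 18]],
])

```text
time: 35.1
ee_pos: [0.6651, 0.1224, 0.1494]
tcp_rot: [-89.8, -0.0, -65.0]
wrist_force: [-0.7, 1.9, 7.1]
opening: 0.0332
```

```bash
python3 -c "
from h import *
st()"
```

```text
t 35.1 p [0.6651 0.1224 0.1494] psi [-89.83  -0.   -64.99] q [10.4 21.8 20.9 89.   0.  75.4] F [-0.69  1.86  7.13] T [ 0.355  0.248 -0.031] open 0.0332
```

>>> move_arm([
  [[0, 0, 0, 0], [0, 0, 0, 0], [0, 0, 0, 0]],
], claw=0.055)

```text
time: 35.4
ee_pos: [0.6645, 0.1217, 0.1473]
tcp_rot: [-90.0, -0.0, -65.0]
wrist_force: [-0.2, 1.0, 0.6]
opening: 0.0548
```

>>> move_arm([
  [[0, -0.02, 0, 0], [0, -0.05, 0, 0], [0, -0.06, 0, -8], [0, -0.06, 0, -16], [0, -0.06, 0, -24]],
])

```text
time: 35.9
ee_pos: [0.6648, 0.1218, 0.2078]
tcp_rot: [-90.0, -0.0, -40.7]
wrist_force: [-0.2, -0.0, 0.4]
opening: 0.055
```

```bash
python3 -c "
from h import *
st()
p,psi,o=pose(); plan([.583,.1316,p[2]],-7-psi,1)"
```

```text
t 35.9 p [0.6648 0.1218 0.2078] psi [-8.997e+01 -3.000e-02 -4.068e+01] q [10.4 22.9 28.9 96.  -0.  51.1] F [-0.19 -0.    0.4 ] T [0.055 0.001 0.028] open 0.055
[-0.0684, -0.0, -0.0458, -33.6845]
```

>>> move_arm([
  [[-0.0684, 0, -0.0458, -33.7], [-0.0684, 0, -0.0458, -33.7], [-0.0684, 0, -0.0458, -33.7], [-0.0684, 0, -0.0458, -33.7], [-0.0684, 0, -0.0458, -33.7]],
], claw=0.035)

```text
time: 36.4
ee_pos: [0.5827, 0.1321, 0.2075]
tcp_rot: [-90.0, -0.0, -7.2]
wrist_force: [0.5, 0.6, 0.2]
opening: 0.0353
```

>>> move_arm([
  [[0, 0.04, 0, 0], [0, 0.07, 0, 0], [0, 0.09, 0, 0], [0, 0.096, 0, 0], [0, 0.097, 0, 0]],
])

```text
time: 36.9
ee_pos: [0.5827, 0.132, 0.1099]
tcp_rot: [-90.0, 0.1, -7.5]
wrist_force: [-0.1, 0.3, 0.2]
opening: 0.0351
```

>>> move_arm([
  [[0, 0, 0, 0], [0, 0, 0, 0], [0, 0, 0, 0], [0, 0, 0, 0], [0, 0, 0, 0]],
], claw=0.0, newtons=60)

```text
time: 37.4
ee_pos: [0.5836, 0.1323, 0.112]
tcp_rot: [-90.0, -0.1, -7.3]
wrist_force: [-0.6, -0.3, 5.8]
opening: 0.0124
```

```bash
python3 -c "
from h import *
st()"
```

```text
t 37.4 p [0.5836 0.1323 0.112 ] psi [-89.95  -0.14  -7.33] q [12.8 10.7  3.3 82.4 -0.  20.1] F [-0.64 -0.27  5.85] T [-0.076  0.126 -0.077] open 0.0124
```

>>> move_arm([
  [[0, -0.0008, 0, 0], [0, -0.0016, 0, 0], [0, -0.0016, 0, 0], [0, -0.0016, 0, 0]],
])

```text
time: 37.8
ee_pos: [0.583, 0.1322, 0.1121]
tcp_rot: [-90.0, -0.0, -7.3]
wrist_force: [1.5, -0.4, 1.2]
opening: 0.0131
```

>>> move_arm([
  [[0, -0.0002, 0, 0], [0, -0.0002, 0, 0], [0, -0.0002, 0, 0]],
])

```text
time: 38.1
ee_pos: [0.5828, 0.1321, 0.1121]
tcp_rot: [-90.0, 0.0, -7.3]
wrist_force: [0.7, 0.6, -0.3]
opening: 0.0127
```

>>> move_arm([
  [[0, -0.0002, 0, 0], [0, -0.0002, 0, 0], [0, -0.0002, 0, 0]],
])

```text
time: 38.4
ee_pos: [0.5828, 0.1321, 0.1123]
tcp_rot: [-90.0, 0.0, -7.3]
wrist_force: [1.7, -0.5, -2.0]
opening: 0.0128
```

>>> move_arm([
  [[0, -0.0002, 0, 0], [0, -0.0002, 0, 0], [0, -0.0002, 0, 0]],
])

```text
time: 38.7
ee_pos: [0.5828, 0.1321, 0.1125]
tcp_rot: [-90.0, 0.0, -7.3]
wrist_force: [1.1, -0.7, -1.7]
opening: 0.0129
```

>>> move_arm([
  [[0, -0.0002, 0, 0], [0, -0.0002, 0, 0], [0, -0.0002, 0, 0]],
])

```text
time: 39.0
ee_pos: [0.5828, 0.1321, 0.1127]
tcp_rot: [-90.0, 0.0, -7.3]
wrist_force: [1.9, -0.8, -3.2]
opening: 0.0126
```

>>> move_arm([
  [[0, -0.0002, 0, 0], [0, -0.0002, 0, 0], [0, -0.0002, 0, 0]],
])

```text
time: 39.3
ee_pos: [0.5828, 0.1321, 0.1129]
tcp_rot: [-90.0, 0.0, -7.3]
wrist_force: [1.5, 0.1, -4.7]
opening: 0.0129
```

>>> move_arm([
  [[0, 0.0004, 0, 0], [0, 0.0009, 0, 0], [0, 0.0009, 0, 0], [0, 0.0009, 0, 0]],
])

```text
time: 39.7
ee_pos: [0.5827, 0.1322, 0.1123]
tcp_rot: [-90.0, 0.0, -7.3]
wrist_force: [-2.3, 0.4, -1.5]
opening: 0.0127
```

>>> move_arm([
  [[-0.001, 0, 0, 0], [-0.002, 0, 0, 0], [-0.003, 0, 0, 0]],
])

```text
time: 40.0
ee_pos: [0.58, 0.1325, 0.1123]
tcp_rot: [-90.0, -0.0, -7.3]
wrist_force: [1.7, 0.4, -0.9]
opening: 0.0127
```

>>> move_arm([
  [[-0.001, 0, 0, 0], [-0.002, 0, 0, 0], [-0.003, 0, 0, 0]],
])

```text
time: 40.3
ee_pos: [0.5769, 0.1329, 0.1122]
tcp_rot: [-90.0, -0.0, -7.3]
wrist_force: [2.0, -0.7, -1.8]
opening: 0.0127
```

>>> move_arm([
  [[0.001, 0, 0, 0], [0.002, 0, 0, 0], [0.003, 0, 0, 0]],
])

```text
time: 40.6
ee_pos: [0.5798, 0.1326, 0.1121]
tcp_rot: [-90.0, 0.0, -7.3]
wrist_force: [-1.3, 0.5, 0.7]
opening: 0.0125
```

>>> move_arm([
  [[0.001, 0, 0, 0], [0.002, 0, 0, 0], [0.003, 0, 0, 0]],
])

```text
time: 40.9
ee_pos: [0.583, 0.1322, 0.1121]
tcp_rot: [-90.0, -0.0, -7.3]
wrist_force: [-1.9, -0.4, 0.0]
opening: 0.0125
```

>>> move_arm([
  [[0, 0, 0, 0], [0, 0, 0, 0], [0, 0, 0, 0], [0, 0, 0, 0]],
], claw=0.03)

```text
time: 41.3
ee_pos: [0.5829, 0.1321, 0.1122]
tcp_rot: [-90.0, -0.0, -7.3]
wrist_force: [0.5, 0.1, -0.6]
opening: 0.0296
```

>>> move_arm([
  [[0, -0.02, 0, 0], [0, -0.05, 0, 0], [0, -0.09, 0, 0], [0, -0.1, 0, 0], [0, -0.1, 0, 0]],
])

```text
time: 41.8
ee_pos: [0.5837, 0.1324, 0.2142]
tcp_rot: [-89.9, -0.2, -7.3]
wrist_force: [1.0, -0.6, -1.2]
opening: 0.0299
```

```bash
python3 -c "
from h import *
st()
p,psi,o=pose(); plan([.665,.122,p[2]],0,1); print(p[2]-.148)"
```

```text
t 41.8 p [0.5837 0.1324 0.2142] psi [-89.93  -0.2   -7.31] q [12.8 11.2 15.1 93.7 -0.  20.1] F [ 1.03 -0.6  -1.22] T [ 0.071  0.015 -0.022] open 0.0299
[0.0819, -0.0, 0.0001, 0.0]
0.06616369882937381
```

>>> move_arm([
  [[0.04, 0, 0.0001, 0], [0.0824, 0, 0.0001, 0], [0.0824, 0, 0.0001, 0], [0.0824, 0, 0.0001, 0], [0.0824, 0, 0.0001, 0]],
], claw=0.055)

```text
time: 42.3
ee_pos: [0.6638, 0.1218, 0.2116]
tcp_rot: [-90.0, 0.1, -7.3]
wrist_force: [-0.5, 0.3, 0.6]
opening: 0.0549
```

>>> move_arm([
  [[0, 0.025, 0, 0], [0, 0.045, 0, 0], [0, 0.0635, 0, 0], [0, 0.0635, 0, 0], [0, 0.0635, 0, 0]],
])

```text
time: 42.8
ee_pos: [0.6639, 0.122, 0.15]
tcp_rot: [-90.0, -0.1, -7.3]
wrist_force: [0.1, -0.3, 0.8]
opening: 0.0553
```

>>> move_arm([
  [[0, 0, 0, 0], [0, 0, 0, 0], [0, 0, 0, 0], [0, 0, 0, 0], [0, 0, 0, 0]],
], claw=0.0, newtons=30)

```text
time: 43.3
ee_pos: [0.665, 0.1221, 0.1506]
tcp_rot: [-89.9, -0.1, -7.3]
wrist_force: [-1.5, 1.5, 7.1]
opening: 0.0333
```

>>> move_arm([
  [[0, 0, 0, 4], [0, 0, 0, 8], [0, 0, 0, 8], [0, 0, 0, 8]],
])

```text
time: 43.7
ee_pos: [0.665, 0.1221, 0.1505]
tcp_rot: [-89.9, -0.1, -15.3]
wrist_force: [-1.5, 0.2, 6.7]
opening: 0.0332
```

>>> move_arm([
  [[0, 0, 0, 0], [0, 0, 0, 0], [0, 0, 0, 0], [0, 0, 0, 0]],
], claw=0.055)

```text
time: 44.1
ee_pos: [0.6646, 0.1217, 0.1484]
tcp_rot: [-90.0, 0.0, -15.3]
wrist_force: [-0.3, -0.1, -0.2]
opening: 0.0547
```

>>> move_arm([
  [[0, -0.02, 0, 0], [0, -0.05, 0, 0], [0, -0.06, 0, -4], [0, -0.06, 0, -8], [0, -0.06, 0, -8]],
])

```text
time: 44.6
ee_pos: [0.6648, 0.1217, 0.2089]
tcp_rot: [-90.0, -0.0, -7.3]
wrist_force: [-0.8, -0.3, 0.4]
opening: 0.0548
```

```bash
python3 -c "
from h import *
st()
p,psi,o=pose(); plan([.583,.1322,p[2]],-7.3-psi,1)"
```

```text
t 44.6 p [0.6648 0.1217 0.2089] psi [-8.999e+01 -3.000e-02 -7.250e+00] q [10.4 22.9 29.1 96.1 -0.  17.6] F [-0.79 -0.26  0.4 ] T [0.066 0.    0.046] open 0.0548
[-0.0825, -0.0, 0.0001, 0.047]
```

>>> move_arm([
  [[-0.04, 0, 0, 0], [-0.0823, 0, 0, 0], [-0.0823, 0, 0, 0], [-0.0823, 0, 0, 0], [-0.0823, 0, 0, 0]],
], claw=0.035)

```text
time: 45.1
ee_pos: [0.5838, 0.1322, 0.2088]
tcp_rot: [-90.0, -0.0, -7.4]
wrist_force: [1.0, -0.0, 0.7]
opening: 0.0347
```

>>> move_arm([
  [[0, 0.04, 0, 0], [0, 0.07, 0, 0], [0, 0.09, 0, 0], [0, 0.097, 0, 0], [0, 0.098, 0, 0]],
])

```text
time: 45.6
ee_pos: [0.5834, 0.132, 0.1098]
tcp_rot: [-90.0, 0.1, -7.4]
wrist_force: [0.4, -0.5, 0.6]
opening: 0.0349
```

>>> move_arm([
  [[0, 0, 0, 0], [0, 0, 0, 0], [0, 0, 0, 0], [0, 0, 0, 0], [0, 0, 0, 0]],
], claw=0.0, newtons=60)

```text
time: 46.1
ee_pos: [0.5839, 0.1323, 0.1121]
tcp_rot: [-90.0, -0.2, -7.3]
wrist_force: [1.2, -0.9, 5.1]
opening: 0.0125
```

>>> move_arm([
  [[0, -0.0008, 0, 0], [0, -0.0017, 0, 0], [0, -0.0017, 0, 0], [0, -0.0017, 0, 0]],
])

```text
time: 46.5
ee_pos: [0.583, 0.1323, 0.1122]
tcp_rot: [-90.0, 0.0, -7.3]
wrist_force: [2.9, -0.0, -1.2]
opening: 0.0126
```

```bash
python3 -c "
from h import *
st()"
```

```text
t 46.5 p [0.583  0.1323 0.1122] psi [-90.    0.   -7.3] q [12.8 10.8  3.4 82.6  0.  20.1] F [ 2.94 -0.   -1.22] T [-0.007 -0.639 -0.034] open 0.0126
```

Drag test.

>>> move_arm([
  [[-0.001, 0, 0, 0], [-0.002, 0, 0, 0], [-0.003, 0, 0, 0]],
])

```text
time: 46.8
ee_pos: [0.5799, 0.1326, 0.1122]
tcp_rot: [-90.0, 0.0, -7.3]
wrist_force: [2.2, -0.1, -2.0]
opening: 0.0123
```

>>> move_arm([
  [[0.001, 0, 0, 0], [0.002, 0, 0, 0], [0.003, 0, 0, 0]],
])

```text
time: 47.1
ee_pos: [0.5824, 0.1323, 0.1123]
tcp_rot: [-90.0, 0.1, -7.3]
wrist_force: [-4.4, 1.2, 1.3]
opening: 0.0128
```

>>> move_arm([
  [[0.001, 0, 0, 0], [0.002, 0, 0, 0], [0.003, 0, 0, 0]],
])

```text
time: 47.4
ee_pos: [0.586, 0.1318, 0.1122]
tcp_rot: [-90.0, 0.0, -7.3]
wrist_force: [-4.3, 0.0, 0.2]
opening: 0.0123
```

>>> move_arm([
  [[-0.001, 0, 0, 0], [-0.002, 0, 0, 0], [-0.003, 0, 0, 0]],
])

```text
time: 47.7
ee_pos: [0.5834, 0.1322, 0.1123]
tcp_rot: [-90.0, -0.1, -7.3]
wrist_force: [2.4, -0.8, -1.8]
opening: 0.0125
```

```bash
python3 -c "
from h import *
st()"
```

```text
t 47.7 p [0.5834 0.1322 0.1123] psi [-9.00e+01 -5.00e-02 -7.32e+00] q [12.8 10.8  3.4 82.5 -0.  20.1] F [ 2.37 -0.82 -1.81] T [-0.054 -0.48  -0.025] open 0.0125
```

>>> move_arm([
  [[-0.005, 0, 0, 0], [-0.01, 0, 0, 0], [-0.015, 0, 0, 0], [-0.02, 0, 0, 0], [-0.025, 0, 0, 0]],
])

```text
time: 48.2
ee_pos: [0.5576, 0.1355, 0.1124]
tcp_rot: [-90.0, 0.0, -7.3]
wrist_force: [-0.1, -0.6, -0.8]
opening: 0.0124
```

>>> move_arm([
  [[-0.01, 0, 0, 0], [-0.02, 0, 0, 0], [-0.03, 0, 0, 0], [-0.04, 0, 0, 0], [-0.05, 0, 0, 0]],
])

```text
time: 48.7
ee_pos: [0.5076, 0.1419, 0.1124]
tcp_rot: [-90.0, 0.0, -7.3]
wrist_force: [0.6, -0.3, -0.1]
opening: 0.0125
```

>>> move_arm([
  [[-0.005, -0.005, 0, 0], [-0.005, -0.03, 0, 0], [-0.005, -0.07, 0, 0], [-0.005, -0.09, 0, 0], [-0.005, -0.09, 0, 0]],
])

```text
time: 49.2
ee_pos: [0.5047, 0.1428, 0.206]
tcp_rot: [-89.9, -0.3, -7.3]
wrist_force: [-0.1, 0.2, -1.1]
opening: 0.0128
```

```bash
python3 -c "
from h import *
st()
a=np.radians(21.74); r=np.array([.3817,.196])
h=r-.0325*np.array([np.cos(a),np.sin(a)]); print(h)
p,psi,o=pose(); plan([h[0],h[1],.15],21.7-psi,2)
c=camera('side'); save(c,'side5')
P=pts(c)
t=np.load('pics/top0.npz')
cv2.imwrite('pics/p5.png',cv2.resize(c['color'][110:290,150:390],None,fx=3.3,fy=3.3,interpolation=cv2.INTER_CUBIC))"
```

```text
t 49.2 p [0.5047 0.1428 0.206 ] psi [-89.88  -0.29  -7.3 ] q [15.8  0.7  2.8 91.8 -0.  23.1] F [-0.15  0.16 -1.15] T [ 0.001  0.002 -0.029] open 0.0128
[0.35151159 0.18396215]
[-0.0786, 0.028, 0.0107, -14.502]
[-0.0734, 0.028, 0.03, -14.502]
```

View pics/p5.png

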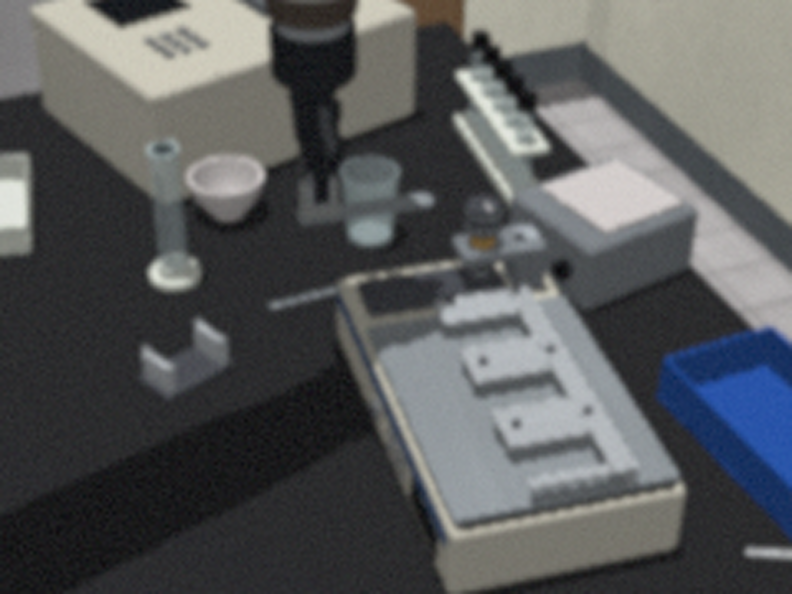

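>>> move_arm([
  [[-0.0786, 0.028, 0.0107, -14.5], [-0.0786, 0.028, 0.0107, -14.5], [-0.0786, 0.028, 0.0107, -14.5], [-0.0786, 0.028, 0.0107, -14.5], [-0.0786, 0.028, 0.0107, -14.5]],
])

```text
time: 49.75
ee_pos: [0.4274, 0.1629, 0.1741]
tcp_rot: [-90.0, -0.0, 7.1]
wrist_force: [0.9, 0.0, -0.1]
opening: 0.0123
```

>>> move_arm([
  [[-0.0734, 0.028, 0.03, -14.5], [-0.0734, 0.028, 0.03, -14.5], [-0.0734, 0.028, 0.03, -14.5], [-0.0734, 0.028, 0.03, -14.5], [-0.0734, 0.028, 0.03, -14.5]],
])

```text
time: 50.25
ee_pos: [0.3516, 0.1836, 0.1469]
tcp_rot: [-90.0, -0.1, 21.6]
wrist_force: [-0.3, 0.4, 0.2]
opening: 0.0128
```

```bash
python3 -c "
from h import *
st()
p,psi,o=pose(); plan([.3506,.1836,.056],21.7-psi,1)
c=camera('side'); save(c,'side6')
cv2.imwrite('pics/p6.png',cv2.resize(c['color'][130:260,140:290],None,fx=4.5,fy=4.5,interpolation=cv2.INTER_CUBIC))"
```

```text
t 50.25 p [0.3516 0.1836 0.1469] psi [-9.000e+01 -6.000e-02  2.159e+01] q [ 27.6 -17.1 -19.5  87.6  -0.    6. ] F [-0.27  0.36  0.16] T [ 0.011  0.044 -0.008] open 0.0128
[-0.001, 0.0909, 0.0004, -0.1144]
```

View pics/p6.png

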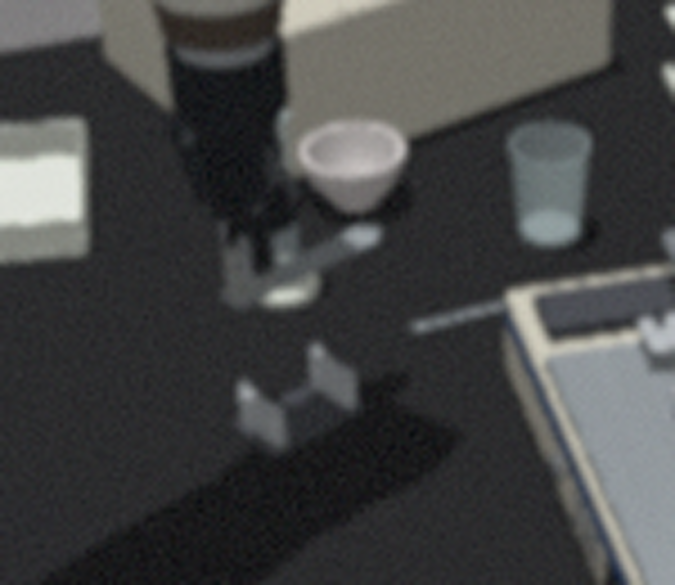

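>>> move_arm([
  [[0, 0.03, 0, 0], [0, 0.06, 0, 0], [0, 0.08, 0, 0], [0, 0.088, 0, 0], [0, 0.088, 0, 0]],
])

```text
time: 50.8
ee_pos: [0.3506, 0.1832, 0.0578]
tcp_rot: [-90.0, 0.1, 21.6]
wrist_force: [-1.1, 1.1, -0.3]
opening: 0.0128
```

>>> move_arm([
  [[0, 0.001, 0, 0], [0, 0.002, 0, 0], [0, 0.003, 0, 0], [0, 0.004, 0, 0], [0, 0.004, 0, 0]],
])

```text
time: 51.3
ee_pos: [0.3505, 0.1836, 0.0545]
tcp_rot: [-90.0, -0.0, 21.7]
wrist_force: [0.6, 0.1, -0.3]
opening: 0.0126
```

```bash
python3 -c "
from h import *
st()"
```

```text
t 51.3 p [0.3505 0.1836 0.0545] psi [-9.000e+01 -1.000e-02  2.169e+01] q [ 27.7 -16.4 -29.1  77.2  -0.    6. ] F [ 0.57  0.08 -0.28] T [0.037 0.079 0.022] open 0.0126
```

>>> move_arm([
  [[0, 0.0005, 0, 0], [0, 0.001, 0, 0], [0, 0.0015, 0, 0], [0, 0.0015, 0, 0]],
])

```text
time: 51.7
ee_pos: [0.3504, 0.1836, 0.0531]
tcp_rot: [-90.0, -0.0, 21.7]
wrist_force: [-2.0, -0.9, 2.9]
opening: 0.0123
```

>>> move_arm([
  [[0, 0.0003, 0, 0], [0, 0.0006, 0, 0], [0, 0.0008, 0, 0], [0, 0.0008, 0, 0]],
])

```text
time: 52.1
ee_pos: [0.3505, 0.1836, 0.0531]
tcp_rot: [-90.0, -0.0, 21.7]
wrist_force: [-4.7, -2.5, 12.7]
opening: 0.0123
```

```bash
python3 -c "
from h import *
st()"
```

```text
t 52.1 p [0.3505 0.1836 0.0531] psi [-8.999e+01 -3.000e-02  2.169e+01] q [ 27.6 -16.4 -29.3  77.1   0.    6. ] F [-4.72 -2.46 12.65] T [-0.495  1.021 -0.008] open 0.0123
```

>>> move_arm([
  [[0, -0.0008, 0, 0], [0, -0.0008, 0, 0]],
])

```text
time: 52.3
ee_pos: [0.3506, 0.1837, 0.0531]
tcp_rot: [-90.0, -0.0, 21.7]
wrist_force: [-1.2, -0.8, 4.2]
opening: 0.0128
```

>>> move_arm([
  [[0, 0, 0, 0], [0, 0, 0, 0], [0, 0, 0, 0], [0, 0, 0, 0]],
], claw=0.032)

```text
time: 52.7
ee_pos: [0.3504, 0.1836, 0.0527]
tcp_rot: [-90.0, 0.0, 21.7]
wrist_force: [-0.9, 0.3, -0.4]
opening: 0.0318
```

>>> move_arm([
  [[0, -0.02, 0, 0], [0, -0.06, 0, 0], [0, -0.11, 0, 0], [0, -0.16, 0, 0], [0, -0.19, 0, 0]],
])

```text
time: 53.2
ee_pos: [0.3509, 0.1838, 0.2465]
tcp_rot: [-90.0, -0.2, 21.7]
wrist_force: [0.4, -0.5, -0.0]
opening: 0.0321
```

```bash
python3 -c "
from h import *
st()
c=camera('top'); save(c,'top7'); P=pts(c)
s=camera('side'); save(s,'side7')
a=cv2.resize(c['color'][220:300,130:260],None,fx=3,fy=3,interpolation=cv2.INTER_CUBIC); b=cv2.resize(s['color'][130:260,140:270],None,fx=3,fy=3,interpolation=cv2.INTER_CUBIC)
a=cv2.copyMakeBorder(a,0,390-a.shape[0],0,0,cv2.BORDER_CONSTANT)
cv2.imwrite('pics/p7.png',np.hstack([a,b]))
for n,C in(('top',c),('side',s)):
  P=pts(C)
  for nm,x,y in(('A',.4165,.363),('B',.474,-.366)):
    m=(np.hypot(P[...,0]-x,P[...,1]-y)<.06)&(P[...,2]>.1)&(P[...,2]<.165)
    q=P[m]; 
    if len(q)>5: print(n,nm,m.sum(),np.median(q,0).round(4),np.round((q.min(0)+q.max(0))/2,4),np.round(q.max(0)-q.min(0),3))
"
```

```text
t 53.2 p [0.3509 0.1838 0.2465] psi [-89.98  -0.2   21.69] q [ 27.6 -15.7  -7.3  98.2  -0.    6. ] F [ 0.36 -0.55 -0.03] T [-0.022  0.007 -0.053] open 0.0321
top A 208 [0.4164 0.3601 0.1581] [0.4164 0.3649 0.1324] [0.03  0.034 0.065]
top B 217 [ 0.4748 -0.3614  0.1581] [ 0.4749 -0.3673  0.1325] [0.031 0.035 0.065]
side A 124 [0.4161 0.3524 0.1284] [0.4143 0.3622 0.1321] [0.03  0.038 0.064]
side B 359 [ 0.4699 -0.376   0.1478] [ 0.4738 -0.3686  0.1321] [0.033 0.036 0.064]
```

View pics/p7.png

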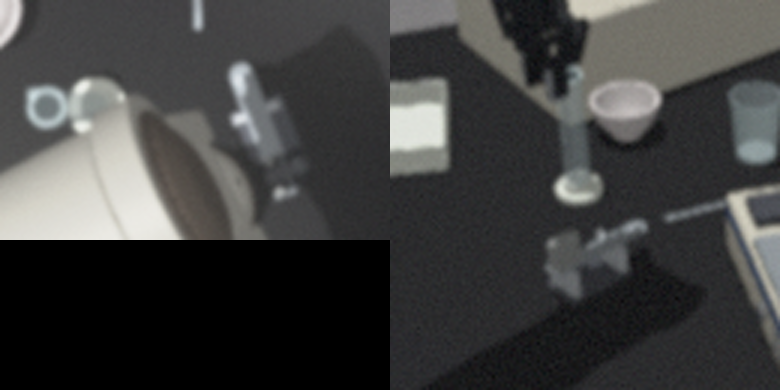

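```bash
python3 -c "
from h import *
p,psi,o=pose(); plan([.416,.363,.235],-6.2-psi,1)
for n,y in(('s1',.0295),('s2',-.0605),('s3',-.1505)):
  for x in(-.075,.021): print(n,x,tw(x,y).round(4))"
```

```text
[0.1259, 0.012, 0.1423, 27.8916]
s1 -0.075 [0.5493 0.0273]
s1 0.021 [0.6448 0.017 ]
s2 -0.075 [ 0.5396 -0.0621]
s2 0.021 [ 0.635  -0.0725]
s3 -0.075 [ 0.5299 -0.1516]
s3 0.021 [ 0.6253 -0.162 ]
```

>>> move_arm([
  [[0.1259, 0.012, 0.1423, 27.9], [0.1259, 0.012, 0.1423, 27.9], [0.1259, 0.012, 0.1423, 27.9], [0.1259, 0.012, 0.1423, 27.9], [0.1259, 0.012, 0.1423, 27.9]],
], claw=0.06)

```text
time: 53.8
ee_pos: [0.4153, 0.3658, 0.2265]
tcp_rot: [-90.2, 0.2, -6.1]
wrist_force: [0.2, -1.1, -0.3]
opening: 0.0599
```

>>> move_arm([
  [[0, 0, 0, 0]],
])

```text
time: 53.9
ee_pos: [0.4145, 0.3626, 0.2289]
tcp_rot: [-90.1, 0.1, -6.1]
wrist_force: [0.2, -0.2, 0.0]
opening: 0.0596
```

```bash
python3 -c "
from h import *
st()
p,psi,o=pose(); plan([.416,.363,.108],-6.2-psi,1)
s=camera('side'); save(s,'side8')
P=pts(s)
m=(np.hypot(P[...,0]-.4165,P[...,1]-.363)<.05)&(P[...,2]>.02)&(P[...,2]<.09); q=P[m]
print(m.sum(),np.median(q,0).round(4),np.round((q.min(0)+q.max(0))/2,4),np.round(q.max(0)-q.min(0),3))"
```

```text
t 53.9 p [0.4145 0.3626 0.2289] psi [-90.15   0.13  -6.12] q [41.2  5.2 10.1 95.1 -0.  47.3] F [ 0.19 -0.19  0.01] T [0.018 0.001 0.006] open 0.0596
[0.0014, 0.1209, 0.0005, 0.0822]
146 [0.4118 0.3514 0.056 ] [0.4144 0.3558 0.055 ] [0.03  0.023 0.07 ]
```

>>> move_arm([
  [[0.0005, 0.04, 0, 0], [0.0005, 0.08, 0, 0], [0.0005, 0.11, 0, 0], [0.0005, 0.12, 0, 0], [0.0005, 0.12, 0, 0]],
])

```text
time: 54.45
ee_pos: [0.4148, 0.3611, 0.1106]
tcp_rot: [-90.1, 0.0, -6.2]
wrist_force: [0.7, -0.5, 0.6]
opening: 0.0599
```

>>> move_arm([
  [[0, 0, 0, 0], [0, 0, 0, 0], [0, 0, 0, 0], [0, 0, 0, 0], [0, 0, 0, 0]],
], claw=0.0, newtons=35)

```text
time: 54.95
ee_pos: [0.4162, 0.3632, 0.1131]
tcp_rot: [-89.8, -0.1, -6.2]
wrist_force: [-0.3, 0.8, 6.9]
opening: 0.029
```

```bash
python3 -c "
from h import *
st()"
```

```text
t 54.95 p [0.4162 0.3632 0.1131] psi [-89.84  -0.14  -6.2 ] q [41.1  4.4 -3.6 81.8  0.  47.3] F [-0.28  0.83  6.9 ] T [0.056 0.011 0.01 ] open 0.029
```

>>> move_arm([
  [[0, -0.02, 0, 0], [0, -0.05, 0, 0], [0, -0.09, 0, 0], [0, -0.13, 0, 0], [0, -0.14, 0, 0]],
])

```text
time: 55.45
ee_pos: [0.4161, 0.363, 0.2561]
tcp_rot: [-89.7, -0.3, -6.2]
wrist_force: [0.9, 0.5, -1.8]
opening: 0.0293
```

```bash
python3 -c "
from h import *
st()
p,psi,o=pose(); plan([.5493,.0273,p[2]],-6.2-psi,2)"
```

```text
t 55.45 p [0.4161 0.363  0.2561] psi [-89.73  -0.26  -6.2 ] q [41.1  5.5 13.4 97.5 -0.  47.3] F [ 0.89  0.53 -1.81] T [-0.004 -0.05   0.017] open 0.0293
[0.0843, -0.0, -0.1597, -0.0012]
[0.0843, -0.0, -0.1597, -0.0012]
```

>>> move_arm([
  [[0.017, 0, -0.032, 0], [0.034, 0, -0.064, 0], [0.051, 0, -0.096, 0], [0.068, 0, -0.128, 0], [0.0843, 0, -0.1597, 0]],
])

```text
time: 55.95
ee_pos: [0.4822, 0.193, 0.2506]
tcp_rot: [-90.0, 0.0, -6.2]
wrist_force: [1.1, 0.1, -1.3]
opening: 0.0291
```

>>> move_arm([
  [[0.02, 0, -0.038, 0], [0.04, 0, -0.076, 0], [0.06, 0, -0.114, 0], [0.078, 0, -0.148, 0], [0.0843, 0, -0.1597, 0]],
])

```text
time: 56.45
ee_pos: [0.5491, 0.0235, 0.2502]
tcp_rot: [-90.0, 0.0, -6.4]
wrist_force: [-0.5, 1.4, -1.9]
opening: 0.0291
```

>>> move_arm([
  [[0, 0.02, 0, 0], [0, 0.035, 0, 0], [0, 0.043, 0, 0], [0, 0.043, 0, 0]],
])

```text
time: 56.85
ee_pos: [0.5478, 0.0269, 0.2067]
tcp_rot: [-90.0, 0.1, -6.2]
wrist_force: [-0.0, -0.3, -0.9]
opening: 0.0292
```

```bash
python3 -c "
from h import *
st()
s=camera('side'); save(s,'side9'); c=camera('top'); save(c,'top9')
b=cv2.resize(s['color'][130:290,230:370],None,fx=3.6,fy=3.6,interpolation=cv2.INTER_CUBIC)
cv2.imwrite('pics/p9.png',b)
p,psi,o=pose(); plan([.5493,.0273,.2056],-6.2-psi,1)"
```

```text
t 56.85 p [0.5478 0.0269 0.2067] psi [-90.01   0.12  -6.18] q [ 2.8  4.4  6.8 92.4  0.   9. ] F [-0.03 -0.33 -0.91] T [ 0.008 -0.007  0.065] open 0.0292
[0.0009, 0.0028, 0.0005, 0.0201]
```

View pics/p9.png

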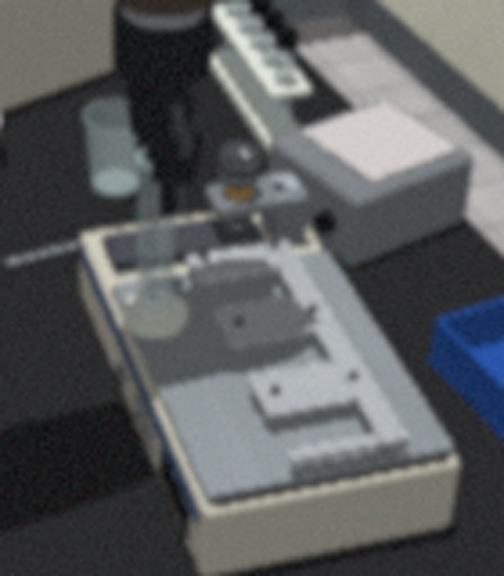

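>>> move_arm([
  [[0.005, 0.0015, 0.0003, 0], [0.02, 0.0015, 0.0003, 0], [0.04, 0.0015, 0.0003, 0], [0.06, 0.0015, 0.0003, 0], [0.08, 0.0015, 0.0003, 0]],
])

```text
time: 57.45
ee_pos: [0.6293, 0.0182, 0.2069]
tcp_rot: [-90.0, -0.1, -6.2]
wrist_force: [0.9, 0.6, -1.4]
opening: 0.0292
```

>>> move_arm([
  [[0.005, 0, 0, 0], [0.01, 0, 0, 0], [0.014, 0, 0, 0], [0.017, 0, 0, 0], [0.017, 0, 0, 0]],
])

```text
time: 57.95
ee_pos: [0.6449, 0.0164, 0.2065]
tcp_rot: [-90.0, -0.0, -6.2]
wrist_force: [-0.6, -0.3, -1.7]
opening: 0.0292
```

```bash
python3 -c "
from h import *
st()
p,_,_=pose(); print(wt(*p[:2]))"
```

```text
t 57.95 p [0.6449 0.0164 0.2065] psi [-9.00e+01 -2.00e-02 -6.21e+00] q [ 1.5 18.1 22.6 94.5 -0.   7.7] F [-0.6  -0.27 -1.74] T [ 0.053 -0.025  0.002] open 0.0292
[0.02116015 0.02893581]
```

>>> move_arm([
  [[0, 0.001, 0, 0], [0, 0.002, 0, 0], [0.001, 0.002, 0, 0], [0.002, 0.002, 0, 0], [0.002, 0.002, 0, 0]],
])

```text
time: 58.45
ee_pos: [0.6469, 0.0161, 0.2043]
tcp_rot: [-90.0, -0.0, -6.2]
wrist_force: [0.3, 0.2, -1.3]
opening: 0.0295
```

>>> move_arm([
  [[0.001, 0, 0, 0], [0.002, 0, 0, 0], [0.002, 0, 0, 0]],
])

```text
time: 58.75
ee_pos: [0.649, 0.0159, 0.2043]
tcp_rot: [-90.0, 0.0, -6.2]
wrist_force: [-0.4, -0.1, -1.3]
opening: 0.0289
```

```bash
python3 -c "
from h import *
st()
p,_,_=pose(); print(wt(*p[:2]))"
```

```text
t 58.75 p [0.649  0.0159 0.2043] psi [-90.     0.    -6.21] q [ 1.4 18.7 23.1 94.4  0.   7.6] F [-0.41 -0.06 -1.25] T [ 0.011 -0.055  0.041] open 0.0289
[0.02528642 0.02888728]
```

>>> move_arm([
  [[0.001, 0, 0, 0], [0.001, 0, 0, 0], [0.001, 0, 0, 0]],
])

```text
time: 59.05
ee_pos: [0.6497, 0.0158, 0.2043]
tcp_rot: [-90.0, 0.0, -6.2]
wrist_force: [-2.1, -0.5, -1.1]
opening: 0.0286
```

>>> move_arm([
  [[0.001, 0, 0, 0], [0.001, 0, 0, 0], [0.001, 0, 0, 0]],
])

```text
time: 59.35
ee_pos: [0.6505, 0.0158, 0.2043]
tcp_rot: [-90.0, 0.0, -6.2]
wrist_force: [-4.0, 0.5, 0.9]
opening: 0.0293
```

```bash
python3 -c "
from h import *
st()
s=camera('side'); save(s,'side10')
P=pts(s); L=np.array([wt(*q[:2]) for q in P.reshape(-1,3)]).reshape(420,560,2)
m=(P[...,2]>.122)&(P[...,2]<.185)&(abs(L[...,0]-.02)<.035)&(abs(L[...,1]-.03)<.035)
q=L[m]*1000; print(m.sum(),np.median(q,0),np.percentile(q,[3,97],axis=0).round(1))
m=(P[...,2]>.122)&(P[...,2]<.185)&(abs(L[...,0]-.02)<.05)&(abs(L[...,1]-.03)<.05)
cv2.imwrite('pics/p10.png',cv2.resize(s['color'][130:260,250:350],None,fx=4.5,fy=4.5,interpolation=cv2.INTER_CUBIC))"
```

```text
t 59.35 p [0.6505 0.0158 0.2043] psi [-9.0e+01  4.0e-02 -6.2e+00] q [ 1.4 19.  23.4 94.5  0.   7.6] F [-4.04  0.46  0.87] T [ 0.09   1.244 -0.03 ] open 0.0293
175 [18.64857335 16.96408837] [[ 9.3 11.6]
 [34.9 30.7]]
```

View pics/p10.png

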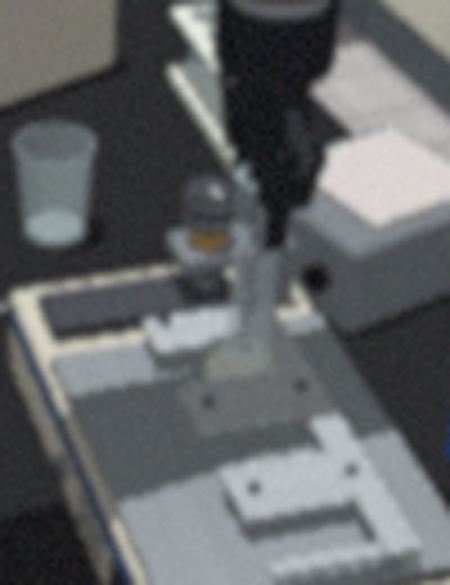

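>>> move_arm([
  [[-0.002, 0, 0, 0], [-0.003, 0, 0, 0], [-0.003, 0.0008, 0, 0], [-0.003, 0.0012, 0, 0], [-0.003, 0.0012, 0, 0]],
])

```text
time: 59.9
ee_pos: [0.648, 0.016, 0.2031]
tcp_rot: [-90.0, -0.0, -6.2]
wrist_force: [0.7, 0.2, -1.3]
opening: 0.0294
```

```bash
python3 -c "
from h import *
st()"
```

```text
t 59.9 p [0.648  0.016  0.2031] psi [-9.00e+01 -2.00e-02 -6.21e+00] q [ 1.4 18.5 22.7 94.2 -0.   7.6] F [ 0.68  0.24 -1.33] T [-0.042  0.002  0.01 ] open 0.0294
```

>>> move_arm([
  [[0, 0.0004, 0, 0], [0, 0.0008, 0, 0], [0, 0.0008, 0, 0]],
])

```text
time: 60.2
ee_pos: [0.648, 0.016, 0.203]
tcp_rot: [-90.0, -0.1, -6.2]
wrist_force: [-0.3, 0.0, 5.0]
opening: 0.029
```

>>> move_arm([
  [[0, 0.0004, 0, 0], [0, 0.0008, 0, 0], [0, 0.0008, 0, 0]],
])

```text
time: 60.5
ee_pos: [0.6481, 0.0161, 0.203]
tcp_rot: [-90.0, -0.1, -6.2]
wrist_force: [-1.6, 0.9, 9.7]
opening: 0.0292
```

```bash
python3 -c "
from h import *
st()"
```

```text
t 60.5 p [0.6481 0.0161 0.203 ] psi [-89.98  -0.12  -6.2 ] q [ 1.4 18.4 22.6 94.   0.   7.6] F [-1.58  0.92  9.68] T [-0.023  0.389  0.001] open 0.0292
```

>>> move_arm([
  [[0, -0.001, 0, 0], [0, -0.001, 0, 0]],
])

```text
time: 60.7
ee_pos: [0.648, 0.0161, 0.2031]
tcp_rot: [-90.0, -0.1, -6.2]
wrist_force: [-1.1, 1.2, 5.1]
opening: 0.0294
```

>>> move_arm([
  [[0, 0, 0, 0], [0, 0, 0, 0], [0, 0, 0, 0], [0, 0, 0, 0]],
], claw=0.05)

```text
time: 61.1
ee_pos: [0.6478, 0.016, 0.2021]
tcp_rot: [-90.0, 0.0, -6.2]
wrist_force: [-0.3, 0.6, 0.6]
opening: 0.0501
```

>>> move_arm([
  [[0, -0.02, 0, 0], [0, -0.045, 0, 0], [0, -0.07, 0, 0], [0, -0.085, 0, 0], [0, -0.085, 0, 0]],
])

```text
time: 61.6
ee_pos: [0.6484, 0.016, 0.2897]
tcp_rot: [-90.0, -0.2, -6.2]
wrist_force: [-0.0, 0.6, 0.7]
opening: 0.0497
```

```bash
python3 -c "
from h import *
st()
s=camera('side'); save(s,'side11'); c=camera('top'); save(c,'top11')
for n,C in(('top',c),('side',s)):
  P=pts(C)
  for x0,y0 in((.474,-.366),):
    m=(np.hypot(P[...,0]-x0,P[...,1]-y0)<.06)&(P[...,2]>.1)&(P[...,2]<.165)
    q=P[m]; print(n,m.sum(),np.round((q.min(0)+q.max(0))/2,4),np.round(q.max(0)-q.min(0),3))
a=cv2.resize(c['color'][130:300,200:330],None,fx=2.8,fy=2.8,interpolation=cv2.INTER_CUBIC)
b=cv2.resize(s['color'][130:300,220:350],None,fx=2.8,fy=2.8,interpolation=cv2.INTER_CUBIC)
cv2.imwrite('pics/p11.png',np.hstack([a,b]))
p,psi,o=pose(); plan([.474,-.367,.25],-6.2-psi,2)"
```

```text
t 61.6 p [0.6484 0.016  0.2897] psi [-89.97  -0.2   -6.21] q [  1.4  21.7  36.6 104.7  -0.    7.6] F [-0.01  0.59  0.71] T [ 0.029 -0.052  0.002] open 0.0497
top 215 [ 0.4748 -0.3668  0.132 ] [0.031 0.034 0.063]
side 362 [ 0.4744 -0.3682  0.1314] [0.034 0.034 0.063]
[-0.0658, 0.0184, -0.1998, -0.0034]
[-0.0658, 0.0184, -0.1998, -0.0034]
```

View pics/p11.png

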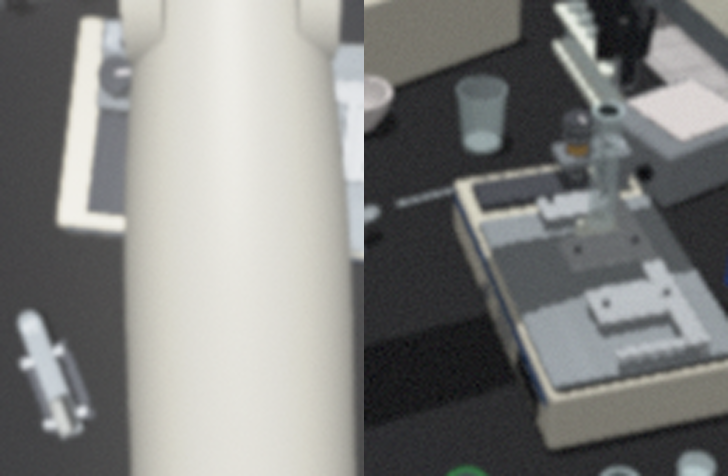

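>>> move_arm([
  [[-0.0658, 0.0184, -0.1998, 0], [-0.0658, 0.0184, -0.1998, 0], [-0.0658, 0.0184, -0.1998, 0], [-0.0658, 0.0184, -0.1998, 0], [-0.0658, 0.0184, -0.1998, 0]],
])

```text
time: 62.2
ee_pos: [0.5583, -0.1791, 0.2673]
tcp_rot: [-90.0, 0.1, -6.4]
wrist_force: [-0.9, -0.2, 0.2]
opening: 0.0502
```

>>> move_arm([
  [[-0.0658, 0.0184, -0.1998, 0], [-0.0658, 0.0184, -0.1998, 0], [-0.0658, 0.0184, -0.1998, 0], [-0.0658, 0.0184, -0.1998, 0], [-0.0658, 0.0184, -0.1998, 0]],
], claw=0.06)

```text
time: 62.7
ee_pos: [0.4714, -0.3702, 0.2484]
tcp_rot: [-90.0, 0.2, -6.4]
wrist_force: [0.5, -0.4, -0.3]
opening: 0.0599
```

>>> move_arm([
  [[0, 0, 0, 0]],
])

```text
time: 62.8
ee_pos: [0.4728, -0.3681, 0.249]
tcp_rot: [-89.9, 0.1, -6.4]
wrist_force: [0.4, 1.1, -0.9]
opening: 0.0602
```

```bash
python3 -c "
from h import *
st()
p,psi,o=pose(); plan([.473,-.367,.111],-6.2-psi,1)"
```

```text
t 62.8 p [ 0.4728 -0.3681  0.249 ] psi [-89.92   0.11  -6.37] q [-37.9  12.6  20.6  98.2   0.  -31.5] F [ 0.38  1.09 -0.89] T [0.048 0.029 0.033] open 0.0602
[0.0001, 0.138, 0.0011, -0.1677]
```

>>> move_arm([
  [[0, 0.045, 0.0005, 0], [0, 0.09, 0.0005, 0], [0, 0.12, 0.0005, 0], [0, 0.137, 0.0005, 0], [0, 0.137, 0.0005, 0]],
])

```text
time: 63.3
ee_pos: [0.4735, -0.3638, 0.1105]
tcp_rot: [-89.8, 0.2, -6.1]
wrist_force: [-0.8, 0.2, 0.3]
opening: 0.0601
```

>>> move_arm([
  [[0, 0, 0, 0], [0, 0, 0, 0], [0, 0, 0, 0], [0, 0, 0, 0], [0, 0, 0, 0]],
], claw=0.0, newtons=35)

```text
time: 63.8
ee_pos: [0.4746, -0.3669, 0.1154]
tcp_rot: [-90.1, -0.2, -6.2]
wrist_force: [1.0, 0.4, 6.3]
opening: 0.0294
```

```bash
python3 -c "
from h import *
st()
p,psi,o=pose(); x=tw(-.078,-.1505); print(x); plan([x[0],x[1],.255],-6.2-psi,1,([*p[:2],.255],psi,o))"
```

```text
t 63.8 p [ 0.4746 -0.3669  0.1154] psi [-90.06  -0.15  -6.21] q [-37.7  10.9   3.8  82.8   0.  -31.5] F [1.02 0.36 6.25] T [ 0.247 -0.14   0.006] open 0.0294
[ 0.52690232 -0.15129577]
[0.0286, -0.0, 0.22, -0.011]
```

>>> move_arm([
  [[0, -0.02, 0, 0], [0, -0.05, 0, 0], [0, -0.09, 0, 0], [0, -0.13, 0, 0], [0, -0.14, 0, 0]],
])

```text
time: 64.3
ee_pos: [0.4745, -0.3671, 0.2588]
tcp_rot: [-90.2, -0.3, -6.2]
wrist_force: [0.4, -0.3, -0.7]
opening: 0.0291
```

>>> move_arm([
  [[0.004, 0, 0.03, 0], [0.009, 0, 0.07, 0], [0.014, 0, 0.11, 0], [0.02, 0, 0.15, 0], [0.025, 0, 0.19, 0]],
])

```text
time: 64.8
ee_pos: [0.5193, -0.1788, 0.2531]
tcp_rot: [-90.0, 0.0, -6.2]
wrist_force: [0.3, -0.5, -1.5]
opening: 0.0294
```

```bash
python3 -c "
from h import *
st()
p,psi,o=pose(); x=tw(-.078,-.1505); print(x); plan([x[0],x[1],.209],-6.2-psi,1)"
```

```text
t 64.8 p [ 0.5193 -0.1788  0.2531] psi [-8.999e+01  4.000e-02 -6.240e+00] q [-19.    5.5  13.   97.6   0.  -12.8] F [ 0.27 -0.46 -1.48] T [ 0.067 -0.064 -0.003] open 0.0294
[ 0.52690232 -0.15129577]
[0.0046, 0.0441, 0.0282, -0.035]
```

>>> move_arm([
  [[0.0046, 0, 0.0282, 0], [0.0046, 0, 0.0282, 0], [0.0046, 0.02, 0.0282, 0], [0.0046, 0.04, 0.0282, 0], [0.0046, 0.045, 0.0282, 0]],
])

```text
time: 65.3
ee_pos: [0.526, -0.1529, 0.2061]
tcp_rot: [-90.0, 0.2, -6.2]
wrist_force: [0.2, 0.8, -1.1]
opening: 0.0293
```

>>> move_arm([
  [[0, 0, 0, 0], [0, 0, 0, 0]],
])

```text
time: 65.5
ee_pos: [0.527, -0.1531, 0.2095]
tcp_rot: [-90.0, -0.0, -6.2]
wrist_force: [0.3, -0.4, -0.8]
opening: 0.0293
```

```bash
python3 -c "
from h import *
st()
p,psi,o=pose(); print(wt(*p[:2])); x=tw(.021,-.1505); print(x); plan([x[0],x[1],.2075],-6.2-psi,1)
s=camera('side'); save(s,'side12')
cv2.imwrite('pics/p12.png',cv2.resize(s['color'][170:300,240:370],None,fx=3.6,fy=3.6,interpolation=cv2.INTER_CUBIC))"
```

```text
t 65.5 p [ 0.527  -0.1531  0.2095] psi [-9.001e+01 -3.000e-02 -6.240e+00] q [-16.2   4.4   7.   92.6  -0.  -10. ] F [ 0.29 -0.39 -0.82] T [ 0.029 -0.008 -0.043] open 0.0293
[-0.07774244 -0.15233551]
[ 0.62532327 -0.16198771]
[0.0987, 0.002, 0.0019, -0.0373]
```

View pics/p12.png

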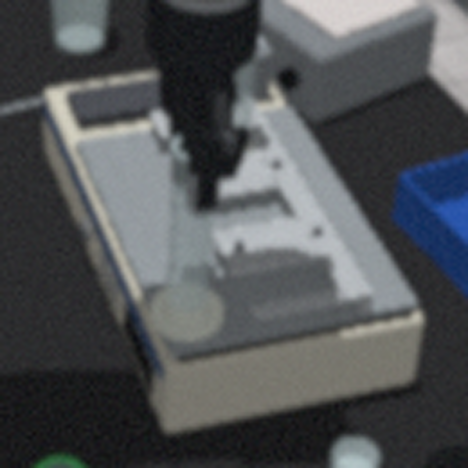

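Foot (185,310) is on the table before the last slot. Slide in.

>>> move_arm([
  [[0.003, 0.002, 0.0019, 0], [0.02, 0.002, 0.0019, 0], [0.04, 0.002, 0.0019, 0], [0.06, 0.002, 0.0019, 0], [0.08, 0.002, 0.0019, 0]],
])

```text
time: 66.05
ee_pos: [0.6078, -0.1596, 0.2071]
tcp_rot: [-90.0, -0.1, -6.2]
wrist_force: [0.1, -0.4, -0.7]
opening: 0.029
```

>>> move_arm([
  [[0.006, 0, 0, 0], [0.012, 0, 0, 0], [0.0165, 0, 0, 0], [0.0185, 0, 0, 0], [0.0185, 0, 0, 0]],
])

```text
time: 66.55
ee_pos: [0.6249, -0.1616, 0.2069]
tcp_rot: [-90.0, -0.0, -6.2]
wrist_force: [0.1, -0.1, -0.8]
opening: 0.0291
```

>>> move_arm([
  [[0.001, 0, 0, 0], [0.002, 0, 0, 0], [0.002, 0, 0, 0]],
])

```text
time: 66.85
ee_pos: [0.6269, -0.1618, 0.2068]
tcp_rot: [-90.0, -0.0, -6.2]
wrist_force: [-0.4, 0.1, -1.0]
opening: 0.0289
```

```bash
python3 -c "
from h import *
st()
p,_,_=pose(); print(wt(*p[:2]))"
```

```text
t 66.85 p [ 0.6269 -0.1618  0.2068] psi [-9.00e+01 -1.00e-02 -6.21e+00] q [-14.5  18.5  23.1  94.6   0.   -8.3] F [-0.38  0.13 -1.01] T [-0.058 -0.031  0.   ] open 0.0289
[ 0.02259144 -0.15011779]
```

>>> move_arm([
  [[0.001, 0, 0, 0], [0.001, 0, 0, 0], [0.001, 0, 0, 0]],
])

```text
time: 67.15
ee_pos: [0.628, -0.1619, 0.2067]
tcp_rot: [-90.0, 0.0, -6.2]
wrist_force: [-0.0, 0.3, -0.9]
opening: 0.0293
```

>>> move_arm([
  [[0.001, 0, 0, 0], [0.001, 0, 0, 0], [0.001, 0, 0, 0]],
])

```text
time: 67.45
ee_pos: [0.6288, -0.162, 0.2067]
tcp_rot: [-90.0, 0.0, -6.2]
wrist_force: [-1.1, 1.3, -0.2]
opening: 0.0292
```

>>> move_arm([
  [[0.001, 0, 0, 0], [0.001, 0, 0, 0], [0.001, 0, 0, 0]],
])

```text
time: 67.75
ee_pos: [0.6297, -0.1621, 0.2067]
tcp_rot: [-90.0, 0.0, -6.2]
wrist_force: [-4.0, 0.1, -0.2]
opening: 0.0292
```

```bash
python3 -c "
from h import *
st()
p,_,_=pose(); print(wt(*p[:2]))"
```

```text
t 67.75 p [ 0.6297 -0.1621  0.2067] psi [-9.00e+01  3.00e-02 -6.21e+00] q [-14.4  19.   23.7  94.8  -0.   -8.2] F [-4.02  0.12 -0.2 ] T [0.111 1.117 0.003] open 0.0292
[ 0.02540489 -0.1501108 ]
```

Contact at the stop; back off ~2.5 mm, lower to touch.

>>> move_arm([
  [[-0.002, 0, 0, 0], [-0.003, 0, 0, 0], [-0.003, 0.0008, 0, 0], [-0.003, 0.0014, 0, 0], [-0.003, 0.0014, 0, 0]],
])

```text
time: 68.25
ee_pos: [0.6272, -0.1618, 0.2055]
tcp_rot: [-90.0, -0.0, -6.2]
wrist_force: [-0.1, -0.2, 0.1]
opening: 0.0294
```

>>> move_arm([
  [[0, 0.0004, 0, 0], [0, 0.0008, 0, 0], [0, 0.0008, 0, 0]],
])

```text
time: 68.55
ee_pos: [0.6273, -0.1618, 0.2054]
tcp_rot: [-90.0, -0.1, -6.2]
wrist_force: [-1.2, -0.8, 4.7]
opening: 0.0293
```

```bash
python3 -c "
from h import *
st()"
```

```text
t 68.55 p [ 0.6273 -0.1618  0.2054] psi [-9.001e+01 -8.000e-02 -6.210e+00] q [-14.5  18.4  22.8  94.3  -0.   -8.3] F [-1.22 -0.78  4.73] T [0.059 0.14  0.001] open 0.0293
```

>>> move_arm([
  [[0, -0.0007, 0, 0], [0, -0.0007, 0, 0]],
])

```text
time: 68.75
ee_pos: [0.6271, -0.1618, 0.2054]
tcp_rot: [-90.0, -0.0, -6.2]
wrist_force: [-0.1, -0.7, 2.8]
opening: 0.0292
```

>>> move_arm([
  [[0, 0, 0, 0], [0, 0, 0, 0], [0, 0, 0, 0], [0, 0, 0, 0]],
], claw=0.05)

```text
time: 69.15
ee_pos: [0.627, -0.1617, 0.205]
tcp_rot: [-90.0, 0.0, -6.2]
wrist_force: [-0.2, -0.2, 0.1]
opening: 0.0498
```

>>> move_arm([
  [[0, -0.02, 0, 0], [0, -0.045, 0, 0], [0, -0.07, 0, 0], [0, -0.085, 0, 0], [0, -0.085, 0, 0]],
])

```text
time: 69.65
ee_pos: [0.6275, -0.1619, 0.2925]
tcp_rot: [-90.0, -0.2, -6.2]
wrist_force: [0.2, -0.1, 0.2]
opening: 0.05
```

>>> move_arm([
  [[-0.05, 0, 0, 0], [-0.1, 0, 0, 0], [-0.15, 0, 0, 0], [-0.2, 0, 0, 0], [-0.24, 0, -0.03, 0]],
])

```text
time: 70.15
ee_pos: [0.3829, -0.1637, 0.2892]
tcp_rot: [-90.0, 0.0, -6.0]
wrist_force: [1.2, -2.1, 0.6]
opening: 0.0502
```

>>> move_arm([
  [[-0.03, 0, -0.03, 0], [-0.05, 0, -0.07, 0], [-0.07, 0, -0.11, 0], [-0.07, 0, -0.15, 0], [-0.07, 0, -0.15, 0]],
])

```text
time: 70.65
ee_pos: [0.298, -0.3103, 0.2883]
tcp_rot: [-90.0, 0.1, -6.5]
wrist_force: [-0.5, 0.6, 0.2]
opening: 0.0498
```

```bash
python3 -c "
from h import *
st()
s=camera('side'); save(s,'side13'); c=camera('top'); save(c,'top13')
a=cv2.resize(c['color'][120:300,190:390],None,fx=2,fy=2,interpolation=cv2.INTER_CUBIC)
b=cv2.resize(s['color'][120:300,140:340],None,fx=2,fy=2,interpolation=cv2.INTER_CUBIC)
cv2.imwrite('pics/p13.png',np.hstack([a,b]))
P=pts(c)
for nm,x,y in(('s1',*tw(.02,.0295)),('s3',*tw(.02,-.1505))):
    m=(np.hypot(P[...,0]-x,P[...,1]-y)<.05)&(P[...,2]>.2)&(P[...,2]<.27); q=P[m]
    mm=(q.min(0)+q.max(0))/2; print(nm,m.sum(),mm.round(4),(q.max(0)-q.min(0)).round(3),wt(*mm[:2]).round(4))
m=(np.hypot(P[...,0]-.3515,P[...,1]-.184)<.04)&(P[...,2]>.06)&(P[...,2]<.09); q=P[m]
print('handle',len(q),cv2.minAreaRect((q[:,:2]*1000).astype(np.float32)) if len(q) else '', np.median(q,0))"
```

```text
t 70.65 p [ 0.298  -0.3103  0.2883] psi [-89.98   0.09  -6.45] q [-46.1  -9.5   2.5 102.1  -0.  -39.7] F [-0.48  0.6   0.22] T [0.064 0.027 0.029] open 0.0498
s1 200 [0.6474 0.0175 0.2284] [0.033 0.033 0.051] [0.0235 0.0303]
s3 209 [ 0.6277 -0.1619  0.2288] [0.031 0.034 0.055] [ 0.0234 -0.1502]
handle 72 ((354.2490539550781, 184.24493408203125), (34.093544006347656, 14.128036499023438), 21.421436309814453) [0.35402961 0.18417737 0.07086685]
```

View pics/p13.png

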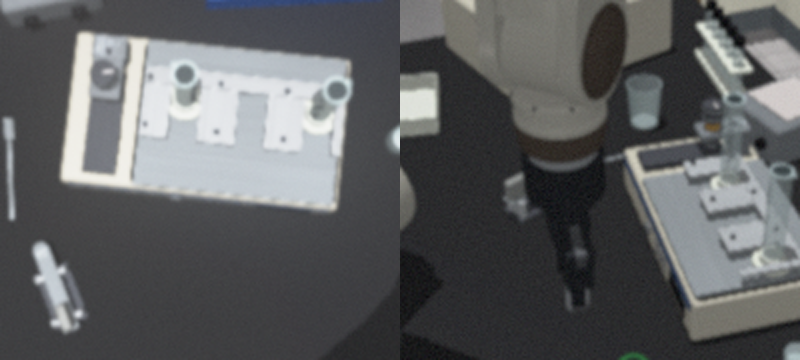

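```bash
python3 -c "
from h import *
print(job_done()); st()"
```

```text
the job is handed in; nothing more can be done
None
the job is handed in; nothing more can be done
```

I set the screw to the gauge, laid the gauge back on its rest, slid both white-footed cylinders home, and handed the job in after about 71 s. No verdict came back.

- **Screw:** I turned it down about 482° in all, in steps, with the blade under it. Lift tests put first contact between roughly 464° and 478°. Drag on the blade rose from about 1.8 N to about 3 N over the last 8°, so I take it as lightly touched, compressed by roughly 0.04–0.19 mm.
- **One reading disagreed:** while drawing the blade out, the drag read about 0 N with the tip still close to the screw's foot. I did not check that again.
- **Gauge:** it lies along both posts of its rest, about 3 mm off centre lengthwise and aligned with the rest in angle to within about 0.3°.
- **Cylinders:** only two were on the bench. They are now in the first and last slots. I pushed each against its stop, backed it off 2–3 mm and let go. The final top view shows both upright and within about 4 mm of home. The green and pink cylinders and the other bench items were not touched.

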